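# Kick down the leg of a handwheel stand and hold it upright

### The arm

A 7-joint arm with a two-finger parallel gripper is mounted at the origin on the work surface. World frame = base frame: x ahead of the robot, y to its left, z up, the work surface at z = 0. Lengths are in m, angles in rad, forces in N, time in s.
With the tool pointing down it reaches from about 0.425 to 0.95 m from the base axis. Payload 4.7 kg.
Tool frame: the origin (TCP) lies on the centre line of the jaws, within the pads' length; the fingertips stand 11 mm ahead of it and the grasp point (between the pads) lies 8 mm behind it; x points along the fingers, y is the direction in which the jaws open and shut, and the axes are right-handed (so a half turn about x gives the same grasp; the last joint's range is limited). The gripper opens to 87 mm and grips with 3 to 60 N. Pads are 19 mm wide; open, the fingers measure 117 mm over their backs; the gripper's body (75 mm by 190 mm) begins 51 mm behind the grasp point.
Start: joints at [-1.245, 0.469, -0.049, 1.532, 0.024, 1.141, -0.082], TCP at [0.234, 0.633, 0.234] pointing down, gripper open.
Joint ranges: [-2.59, 2.59], [-0.33, 1.99], [-1.39, 1.29], [0.1, 2.45], [-1.04, 4.18], [0.21, 1.99], [-2.66, 2.66]. Speed limits (rad/s): [2.57, 2.57, 3.14, 3.14, 3.14, 3.14, 3.14].

### API

Orientations are given as a 3x3 rotation matrix whose columns are the frame's x, y, z axes.
In Python, from bench import * gives the robot as it stands.
- The arm moves only by the tool servo_tool, never from a script. Its argument "moves" is a list of rows, each an object of numbers: "dx", "dy", "dz": the shift along the tool's x, y, z normalised to -1 to 1, where 1 is 75 cm; "ax", "ay", "az": the turn, a rotation vector about the tool's x, y, z normalised to -1 to 1, where 1 is pi/2 rad; "hand": the opening, from 0 (shut) to 1 (fully open). A call has 1 to 20 rows; each row is the pose to reach, as a shift and turn from the pose measured when the call began, along the tool's axes at that moment; what a row does not reach only later rows make up. A row lasts 1/10 s, in which the tool goes at most 50 mm and 8.59 degrees, less where a joint would pass 70% of its speed; a pose out of reach is approached as far as the arm can. A call with a number of a shift or a turn outside -1 to 1 is refused whole. A call with a gripper value outside its range is refused whole. The fingers move at their own pace and stop on an object; the grip force is fixed at half the most. Time passes only in rows, so rows that repeat a pose let the fingers close. It gives the time, the measured TCP pose, the force and the opening at its end, in the units of the state.
- state(): the state, without advancing time (a new reading comes with each control period).
- grab_frame(name): name is "side" or "top" or "wrist"; returns (picture, depth): 480x640x3 uint8, blue, green, red; 480x640 float32, m along the optical axis (not along the pixel's ray), 0 where there is no reading.
- camera_info(name): a dict with "fx", "fy", "cx", "cy" (pixels), "k1" (the pictures are not rectified: a ray, as slopes to the right and down, at radius r is drawn at 1 + k1 r^2 times it, then the intrinsics apply), "extrinsics" (4x4, takes a point from world to camera coordinates). Camera axes: x right, y down, z forward; pixel columns grow to the right and rows downward; lengths in m; the calibration is good to about 2 mm. A picture is of the moment at which its call begins: read the wrist's pose just before it. camera_info takes no time and is no camera call; for the wrist camera it gives the pose at the moment of the call.
- sign_off(): hands the job in, once; it reports no verdict.
Trained networks look in the newest picture that a camera, given by its name, has taken for a name from the list of things; names that differ only in an ending like _2 or _b are one class to them, and where a whole thing is asked for, a point or a joint stands for the part that bears it (a point fixed in the world has none). Each returns a list of dicts, best first, with "conf" (0 to 1); they miss things now and then, are a little off and sometimes report something else, mostly with a low value. They report only what shows in the picture. A call takes as long as a camera call.
- masks_of(name, camera): "mask" (480x640 bool, what is visible of it) and "rect" ([left, top, right, bottom] in pixels, round what is visible of it).
The state is a dict: "clock": time; "qpos": joint angles; "joint_vel": joint speeds; "joint_efforts": joint torques, N m; "eef_pos": TCP position; "tcp_rot": TCP orientation; "ft_force": force on the tool from outside, world axes, zero at the start; "torque": the same for the moment, N m; "finger_gap": finger opening in m.
Only numpy, scipy, OpenCV 4.12 (cv2) and the standard library are available. Lean on these libraries where they do the work, as an engineer would, in place of code of your own. Each camera call takes 0.05 s, during which the arm holds its last target.

### The job

Drop the two steel pins from the wooden holder, one by one, fully into the two empty holes of the blue block on the stand's base. Then, with the frame still leaning on its rest, flip the yellow kickstand over the top so that it falls all the way down between the pins. Finally take the frame by its red top bar, bring it upright, and finish while still gripping the bar and holding the frame upright and still, clear of its rest and with the kickstand's foot off the pad; leave the bottle, the steel block and the wrench alone.

Things in the scene. Friction and masses are not known exactly. Their poses are not given: they have to be found in the camera images.
- stand_base: Fixed dark steel base plate, spanning x -115 to 185, y -90 to 125 mm, 12 mm thick. Origin on the bench, below the middle of the frame's hinge axis, which runs along x, 35 mm above the bench; y points to the side where the kickstand comes down. The pin holes are in a blue block (110 x 56 mm, top 30 mm high, centre x 125, y 93), a brass foot pad (1 mm proud) midway between them.
- hole0 (a point): Centre of the mouth of the first pin hole, in the blue block's top face, 30 mm above the bench: 17 mm diameter, 18 mm deep, vertical. At x 93, y 93 mm of the base. Its axes are those of the base.
- hole1 (a point): The second pin hole, the same, 64 mm further along x (x 157, y 93 mm of the base). Either pin may go in either hole.
- pin_a_mid (a point): Steel pin, 14 mm diameter, 55 mm long overall, about 70 g; its top 14 mm is a round head of 22 mm diameter. This point is on its axis half-way up (27.5 mm above its lower end); the middle of the head is 20.5 mm higher. z points up. It starts upright in the holder. Fully home in the blue block this point is 39.5 mm above the bench.
- pin_b_mid (a point): The second steel pin, the same as the first.
- pin_holder: Wooden block fixed to the bench, 60 (x) x 130 (y) x 30 mm; origin at the centre of its underside. The pins stand 15 mm deep in its two holes at y -35 and +35 mm; their heads then span 56 to 70 mm above the bench.
- frame (a joint): Tipping angle of the cream frame (1.5 kg, 190 mm long, 20 mm thick) about its hinge axis, rad: 0 upright, positive tips it to the kickstand side (+y of the base). It starts leaning on a rest (x -85, y -55 mm of the base, 87 mm high) at its lower stop, -0.2, kept there by its weight. Nothing holds it at 0. With the kickstand down, the foot meets the pad at about +0.08.
- bar (a point): Middle of the frame's red top bar: round, 20 mm diameter, 190 mm long, 165 mm from the hinge axis, so 200 mm above the bench when upright. x along the bar, z up the frame. End posts, 18 mm square, stand under it 85 mm either way; between them is a small handwheel, 13 mm thick, reaching 26 mm below the bar's centre.
- kickstand (a joint): Angle of the kickstand, rad. Its pivot axis, along the base's x, is 100 mm up the frame from the hinge axis. 0 is stowed: pointing up, leaning 0.1 rad from the frame to -y. It turns over the top to +y. With the frame on its rest, dead centre is at 0.3; short of that it falls back, beyond it falls by itself in 1 to 2 s to its stop, 2.446, fully down. Turning it takes under 1 N.
- foot (a point): Middle of the black rubber foot (13 mm diameter, 20 mm long along x) at the free end of the kickstand's yellow 10 mm round leg, 130 mm from its pivot. The leg moves in the plane x 125 mm of the base, 40 mm beyond the nearest post's centre. At the start the foot points up, about 255 mm above the bench, the highest point of the stand, with nothing beside it.
- bottle: Bystander: blue bottle with red cap, 60 mm diameter, 160 mm tall, origin at the centre of its underside. Leave alone.
- steel_block: Bystander: dark steel block 100 x 50 x 40 mm, origin at the centre of its underside. Leave alone.
- wrench: Bystander: open wrench 170 mm long lying along its x, origin under its middle. Leave alone.

How it is judged:
On the way, in this order (a step that is already met when the one before it is completed fails the run):
1. both pins are fully down in the two holes and let go ((horizontal distance between pin_a_mid and hole0 below 0.006 m or horizontal distance between pin_a_mid and hole1 below 0.006 m) and z of each of pin_a_mid, pin_b_mid in the frame of stand_base below 0.0435 m and angle between each of pin_a_mid, pin_b_mid's own z axis and vertical below 0.12 rad and (horizontal distance between pin_b_mid and hole0 below 0.006 m or horizontal distance between pin_b_mid and hole1 below 0.006 m) and contact force between the fingers and pin_a below 0.05 N and contact force between the fingers and pin_b below 0.05 N), for 0.2 s.
2. the kickstand is fully down while the frame still leans on its rest (value of joint kickstand above 2.35 rad and value of joint frame below -0.12 rad), for 0.2 s.
3. the frame is upright, gripped by its top bar (value of joint frame between -0.045 and 0.045 rad and contact force between the fingers and frame_c0 above 2 N), for 0.2 s.
At the end, for the whole second after the job is handed in: Both pins stand fully home in the two holes of the blue block, the kickstand is fully down (joint above 2.35), and the fingers grip the top bar (over 2 N) and hold the frame still and within 0.045 rad (2.6 degrees) of upright, clear of the rest and with the foot not bearing on the pad (all of step 1 and all of step 3 and value of joint kickstand above 2.35 rad and velocity of joint frame between -0.05 and 0.05 rad/s and contact force between frame and stand_base below 0.1 N); the arm keeps its last pose, push and grip.
It fails at once if the bottle is disturbed (moved over 25 mm) (distance of bottle from where it was at the start of the episode above 0.025 m).
It fails at once if the steel block is disturbed (moved over 25 mm) (distance of steel_block from where it was at the start of the episode above 0.025 m).
It fails at once if the wrench is disturbed (moved over 25 mm) (distance of wrench from where it was at the start of the episode above 0.025 m).
It fails at once if the frame is thrown over past where the kickstand catches it (value of joint frame above 0.15 rad).
It also fails if it takes over 72 s, if anything falls off the work surface, if the arm or the gripper's body presses on something with over 40 N, if the wrist force passes 120 N, or if a joint passes its speed limit or range.

## Working session

There is one attempt and no reset: what is moved stays moved. The work goes in short steps, Python scripts to look and compute and a tool call to move; the robot and the scene stay as the last step left them, time stands still between calls to the robot, and variables do not carry over. Pictures are saved under pics/ and viewed, and the job is handed in when it is done.

Besides the shell and the picture viewer there is one more tool, called as name(argument=value, ...), one argument or row to a line, values as JSON. servo_tool: Moves the arm, as the interface text tells. Scaled input: -1 to 1 covers 75 cm each way for a shift and pi/2 rad each way for a turn. Its arguments: {"type":"object","properties":{"moves":{"type":"array","items":{"type":"object","properties":{"dx":{"type":"number"},"dy":{"type":"number"},"dz":{"type":"number"},"ax":{"type":"number"},"ay":{"type":"number"},"az":{"type":"number"},"hand":{"type":"number"}}}}},"required":["moves"]}

```bash
ls; mkdir -p pics; python3 - <<'E'
from bench import *
import cv2
s=state();print({k:s[k] for k in s})
for n in("side","top","wrist"):
    p,d=grab_frame(n);cv2.imwrite(f"pics/{n}0.png",p)
    c=camera_info(n);print(n,c)
E
```

```text
pics
{'clock': 0.0, 'qpos': array([-1.2448792 ,  0.46944394, -0.04858265,  1.53369039,  0.02412808,
        1.14100625, -0.08231539]), 'joint_vel': array([-0.0003993 , -0.00021596,  0.00025226, -0.00144656, -0.00073359,
        0.00139798,  0.00125065]), 'joint_efforts': array([-2.15776831e-04, -5.07995760e+01, -8.10468849e-02, -2.36163586e+01,
       -6.14766008e-02,  3.79350060e-02,  1.76301642e-04]), 'eef_pos': array([0.2343103 , 0.63240845, 0.2324992 ]), 'tcp_rot': array([[-5.83366322e-04,  3.47402442e-01,  9.37715950e-01],
       [-1.87262710e-03,  9.37714086e-01, -3.47402917e-01],
       [-9.99998076e-01, -1.95865547e-03,  1.03524413e-04]]), 'ft_force': array([0.01576488, 0.64866027, 0.53923059]), 'torque': array([ 0.05235533,  0.00367307, -0.0171154 ]), 'finger_gap': 0.08700801225831022}
side {'fx': 580.9822588889961, 'fy': 580.9822588889961, 'cx': 319.56993045957375, 'cy': 244.14196580225519, 'k1': -0.022760134759424573, 'extrinsics': array([[-0.99879699, -0.04699562,  0.01399949,  0.56249652],
       [-0.04469158,  0.75492391, -0.65428782,  0.16737297],
       [ 0.02018011, 
[... 190 characters left out ...]
37.579903921835, 'k1': -0.05736492385092128, 'extrinsics': array([[ 0.02356678, -0.99948463,  0.02179634, -0.07250444],
       [-0.98874391, -0.02652465, -0.14724785,  0.58408402],
       [ 0.1477501 , -0.01808084, -0.98885944,  1.36198911],
       [ 0.        ,  0.        ,  0.        ,  1.        ]])}
wrist {'fx': 371.3513253560426, 'fy': 371.3513253560426, 'cx': 325.2104811191024, 'cy': 232.5217453915893, 'k1': -0.035456163023283714, 'extrinsics': array([[ 0.34702823,  0.93785371, -0.00135255, -0.67428271],
       [ 0.89831747, -0.33198386,  0.2877715 , -0.03496589],
       [ 0.26943854, -0.10107985, -0.95769814,  0.39001266],
       [ 0.        ,  0.        ,  0.        ,  1.        ]])}
```

View pics/side0.png

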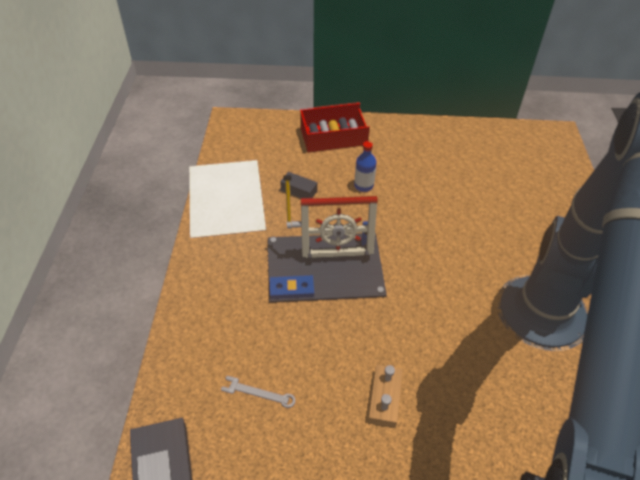

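View pics/top0.png

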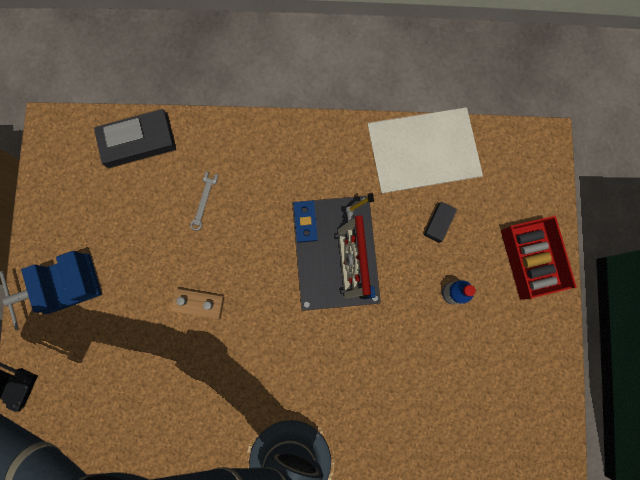

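View pics/wrist0.png

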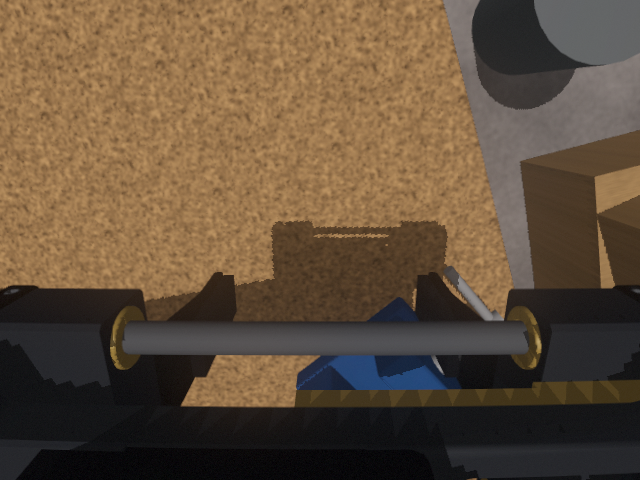

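The top view shows the holder at about (198,303), the stand at (340,253), the wrench at (204,200), the steel block at (440,222) and the bottle at (460,291). Next I'll measure them.

```bash
cat > h.py <<'E'
from bench import *
import cv2, numpy as np
def K(c): return np.array([[c['fx'],0,c['cx']],[0,c['fy'],c['cy']],[0,0,1.]])
def ray(c,uv):
    uv=np.atleast_2d(np.asarray(uv,float))
    return cv2.undistortPoints(uv[:,None],K(c),np.array([c['k1'],0,0,0.]))[:,0]
def deproj(c,uv,z):
    r=ray(c,uv); P=np.c_[r,np.ones(len(r))]*np.asarray(z).reshape(-1,1)
    T=np.linalg.inv(c['extrinsics']); return P@T[:3,:3].T+T[:3,3]
def onplane(c,uv,h):
    r=ray(c,uv);T=np.linalg.inv(c['extrinsics']);D=np.c_[r,np.ones(len(r))]@T[:3,:3].T
    o=T[:3,3]; return o+D*((h-o[2])/D[:,2:3])
def proj(c,P):
    P=np.atleast_2d(P).astype(float);T=c['extrinsics']
    Q=P@T[:3,:3].T+T[:3,3]; r=Q[:,:2]/Q[:,2:]; k=1+c['k1']*(r**2).sum(1,keepdims=True)
    return r*k*[c['fx'],c['fy']]+[c['cx'],c['cy']]
def cloud(c,d,mask):
    v,u=np.nonzero(mask&(d>0)); return deproj(c,np.c_[u,v],d[v,u])
E
python3 - <<'E'
from h import *
np.set_printoptions(precision=4,suppress=True)
for cam in("top","side"):
    p,d=grab_frame(cam);c=camera_info(cam)
    np.save(f'd_{cam}.npy',d);cv2.imwrite(f'i_{cam}.png',p)
    for n in("pin_a_mid","pin_holder","stand_base","frame","kickstand","bottle","steel_block","wrench","bar"):
        for m in masks_of(n,cam)[:2]:
            P=cloud(c,d,m['mask'])
            print(cam,n,round(m['conf'],2),np.round(m['rect']),P.mean(0),P.min(0),P.max(0))
            np.save(f'm_{cam}_{n}_{int(m["conf"]*100)}_{int(m["rect"][0])}.npy',m['mask'])
E
ls
```

```text
top pin_holder 0.69 [171. 288. 223. 316.] [0.402  0.2542 0.0289] [ 0.3655  0.19   -0.0005] [0.4397 0.3225 0.0705]
top pin_holder 0.41 [202. 300. 215. 313.] [0.3976 0.2227 0.0595] [0.3859 0.2112 0.0247] [0.4097 0.24   0.0737]
top stand_base 0.83 [293. 191. 385. 311.] [ 0.5468 -0.1078  0.0465] [ 0.3925 -0.2342 -0.0059] [0.7121 0.0121 0.266 ]
top frame 0.65 [335. 194. 371. 300.] [ 0.5352 -0.1496  0.1389] [ 0.4277 -0.2041  0.0046] [ 0.6985 -0.1144  0.266 ]
top kickstand 0.47 [349. 196. 374. 212.] [ 0.6486 -0.1582  0.2093] [ 0.6408 -0.1994  0.0063] [ 0.6985 -0.1284  0.266 ]
top bottle 0.77 [440. 279. 475. 305.] [ 0.4449 -0.4223  0.0969] [ 0.4153 -0.4969 -0.005 ] [ 0.4814 -0.4037  0.1667]
top steel_block 0.63 [423. 203. 455. 242.] [ 0.6397 -0.3955  0.0355] [ 0.5877 -0.4471 -0.005 ] [ 0.703  -0.3547  0.0481]
top wrench 0.89 [192. 171. 218. 230.] [0.6955 0.2577 0.0062] [ 0.6083  0.2255 -0.0063] [0.772  0.2908 0.0152]
top wrench 0.17 [350. 194. 375. 212.] [ 0.6579 -0.1653  0.1771] [ 0.6412 -0.2168 -0.0039] [ 0.726  -0.1309  0.266 ]
top bar 0.55 [339. 195. 372. 294.] [ 0.5342 -0.1499  0.1403] 
[... 1389 characters left out ...]
55 -0.1514  0.1211] [ 0.4075 -0.4537 -0.0092] [ 0.6995 -0.108   0.265 ]
d_side.npy
d_top.npy
h.py
i_side.png
i_top.png
m_side_bar_86_285.npy
m_side_bottle_57_356.npy
m_side_bottle_62_282.npy
m_side_frame_57_282.npy
m_side_kickstand_64_281.npy
m_side_pin_holder_65_368.npy
m_side_stand_base_55_279.npy
m_side_stand_base_83_263.npy
m_side_steel_block_61_283.npy
m_side_steel_block_90_280.npy
m_side_wrench_74_285.npy
m_side_wrench_86_221.npy
m_top_bar_55_338.npy
m_top_bottle_77_439.npy
m_top_frame_65_335.npy
m_top_kickstand_47_349.npy
m_top_pin_holder_41_201.npy
m_top_pin_holder_69_171.npy
m_top_stand_base_83_292.npy
m_top_steel_block_63_423.npy
m_top_wrench_17_349.npy
m_top_wrench_89_191.npy
pics
```

```bash
cat > m.py <<'E'
from h import *
np.set_printoptions(precision=4,suppress=True)
for cam in("top","side"):
    c=camera_info(cam);d=np.load(f'd_{cam}.npy');p=cv2.imread(f'i_{cam}.png')
    v,u=np.mgrid[:480,:640]
    P=deproj(c,np.c_[u.ravel(),v.ravel()],d.ravel()).reshape(480,640,3)
    hsv=cv2.cvtColor(p,cv2.COLOR_BGR2HSV)
    blue=(hsv[...,0]>100)&(hsv[...,0]<130)&(hsv[...,1]>120)
    reg=(P[...,0]>.55)&(P[...,0]<.75)&(P[...,1]>-.15)&(P[...,1]<.05)
    b=reg&(P[...,2]>.022)&(P[...,2]<.04)&(d>0)
    # brightness blue top
    q=P[b];r=cv2.minAreaRect(q[:,:2].astype(np.float32)*1000);print(cam,'block',r,q[:,2].mean(),b.sum())
    reg=(P[...,0]>.3)&(P[...,0]<.48)&(P[...,1]>.15)&(P[...,1]<.36)
    for z0,z1,nm in((.022,.038,'holder'),(.06,.08,'heads')):
        b=reg&(P[...,2]>z0)&(P[...,2]<z1);q=P[b]
        if nm=='holder': print(cam,nm,cv2.minAreaRect(q[:,:2].astype(np.float32)*1000),q[:,2].mean())
        else:
            n,l,st,ce=cv2.connectedComponentsWithStats(b.astype(np.uint8))
            for i in range(1,n):
                if st[i,4]>10: q=P[l==i]; print(cam,nm,ce[i],st[i,4],q.mean(0),onplane(c,ce[i],.07)[0], (q.min(0)+q.max(0))/2,np.ptp(q,axis=0))
    m=np.load([f for f in __import__('glob').glob(f'm_{cam}_stand_base_83*')][0])
    b=(P[...,0]>.36)&(P[...,0]<.75)&(P[...,1]>-.27)&(P[...,1]<.06)&(P[...,2]>.008)&(P[...,2]<.018)
    b=cv2.morphologyEx(b.astype(np.uint8),cv2.MORPH_OPEN,np.ones((3,3)))>0
    q=P[b];print(cam,'plate',cv2.minAreaRect(q[:,:2].astype(np.float32)*1000),b.sum())
    red=((hsv[...,0]<8)|(hsv[...,0]>172))&(hsv[...,1]>150)&(P[...,2]>.17)&(P[...,2]<.23)&(P[...,1]>-.22)&(P[...,1]<-.08)&(d>0)
    q=P[red];print(cam,'bar',q.mean(0),cv2.minAreaRect(q[:,:2].astype(np.float32)*1000),q[:,2].max())
    f=(P[...,2]>.24)&(P[...,2]<.28)&(P[...,0]>.6)&(P[...,0]<.75)&(P[...,1]<-.1)&(P[...,1]>-.25);q=P[f];print(cam,'foot',f.sum(),(q.min(0)+q.max(0))/2,q.mean(0),np.ptp(q,axis=0))
    x0,y0,x1,y1=(280,180,400,320) if cam=='top' else (255,160,395,310)
    cv2.imwrite(f'pics/crop_{cam}.png',cv2.resize(p[y0:y1,x0:x1],None,fx=4,fy=4,interpolation=cv2.INTER_CUBIC))
E
python3 m.py
```

```text
top block ((626.5020751953125, -63.20476531982422), (160.55638122558594, 121.16149139404297), 77.90704345703125) 0.029416150576231623 785
top holder ((402.3442077636719, 257.2922668457031), (129.36061096191406, 60.273895263671875), 82.226318359375) 0.02916485163833442
top heads [180.5833 300.8833] 60 [0.4072 0.2905 0.0688] [0.4071 0.2902 0.07  ] [0.4069 0.2912 0.0684] [0.0208 0.0192 0.0151]
top heads [207.1818 305.5091] 55 [0.3972 0.2211 0.0685] [0.3972 0.2209 0.07  ] [0.3972 0.2218 0.0669] [0.0182 0.0212 0.0136]
top plate ((553.0872192382812, -111.0174789428711), (299.4178161621094, 214.0803985595703), 6.632242202758789) 3237
top bar [ 0.5225 -0.1639  0.204 ] ((523.9396362304688, -164.14263916015625), (187.99578857421875, 20.04213523864746), 6.744665622711182) 0.21365351450897663
top foot 57 [ 0.651  -0.1733  0.253 ] [ 0.6508 -0.1739  0.2591] [0.0189 0.0165 0.0259]
side block ((619.8905639648438, -55.61480712890625), (149.63095092773438, 127.48926544189453), 6.944350242614746) 0.028833274187434116 848
side holder ((404.7803649902344, 259.48272705078125), (134.8562469482422, 60.163333892822266), 82.47267150878906) 0.029993822959971373
side heads [389.2444 369.9222] 90 [0.4006 0.2268 0.0689] [0.4007 0.2275 0.07  ] [0.4001 0.2257 0.0675] [0.0204 0.0235 0.0146]
side heads [385.9053 399.0105] 95 [0.4097 0.2961 0.0689] [0.4099 0.2967 0.07  ] [0.4091 0.2945 0.0675] [0.0217 0.0233 0.015 ]
side plate ((554.4285888671875, -104.84815979003906), (299.7240905761719, 216.09881591796875), 6.065353870391846) 2679
side bar [ 0.5281 -0.1567  0.2027] ((526.7020263671875, -157.80421447753906), (184.98590087890625, 20.8155517578125), 6.716674327850342) 0.21104076110071224
side foot 65 [ 0.653  -0.1707  0.2527] [ 0.6535 -0.1681  0.2547] [0.02   0.0181 0.0244]
```

```bash
ls pics
```

```text
crop_side.png
crop_top.png
side0.png
top0.png
wrist0.png
```

View pics/crop_top.png

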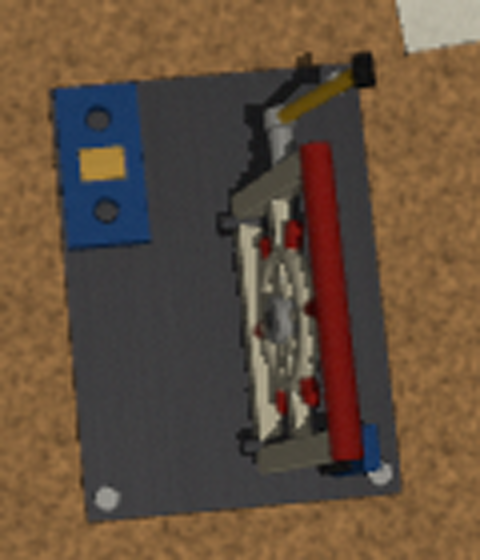

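View pics/crop_side.png

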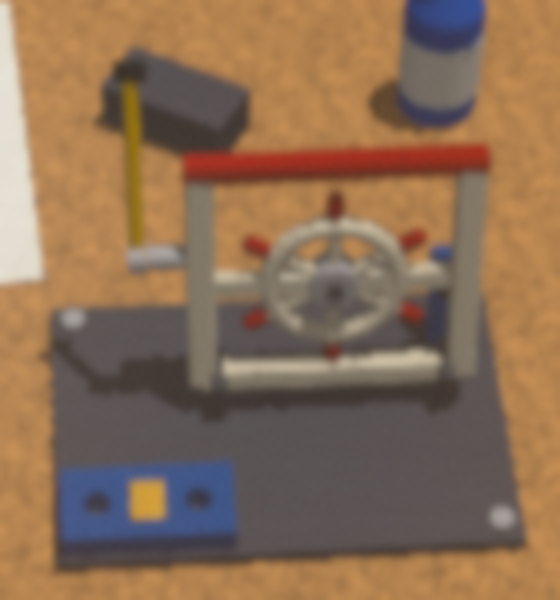

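Top and side views disagree by about 5 mm in y, so I'll refine with the wrist camera. First I'll work out its view relative to the tool and write a move calculator.

```bash
cat >> h.py <<'E'
from scipy.spatial.transform import Rotation as Ro
def Rdown(yawdeg,tilt=0):
    a=np.radians(yawdeg);c,s=np.cos(a),np.sin(a)
    R=np.array([[0,c,s],[0,s,-c],[-1,0,0.]])
    # tilt: about tool z (rad), right-hand
    return R@Ro.from_rotvec([0,0,tilt]).as_matrix()
def go(pos,R=None,yaw=None,st=None):
    s=st or state();R0=s['tcp_rot'];p0=s['eef_pos']
    if R is None: R=Rdown(yaw)
    d=R0.T@(np.asarray(pos)-p0)
    w=Ro.from_matrix(R0.T@R).as_rotvec()
    n=max(np.linalg.norm(d)/.05,np.degrees(np.linalg.norm(w))/8.59)
    print('d',np.round(d/.75,4),'a',np.round(w/(np.pi/2),4),'rows>=',round(n,1))
def tcp2cam():
    s=state();c=camera_info('wrist');T=np.eye(4);T[:3,:3]=s['tcp_rot'];T[:3,3]=s['eef_pos']
    return c['extrinsics']@T
E
python3 - <<'E'
from h import *
np.set_printoptions(precision=4,suppress=True)
print(state()['clock']);T=tcp2cam();print(repr(T));np.save('tc.npy',T)
c=dict(camera_info('wrist'));c['extrinsics']=T
print(np.linalg.inv(T)[:3,3])
for x in(-.008,.011,.1,.13,.16,.2): print(x,proj(c,[[x,0,0],[x,0,.05],[x,0,-.05],[x,0,-.1]]).ravel())
go([.4085,.2935,.20],yaw=-7.8)
go([.4037,.259,.22],yaw=-7.8)
E
```

```text
1.15
array([[-0.0002,  1.    , -0.0004, -0.    ],
       [-0.2877,  0.0003,  0.9577,  0.0325],
       [ 0.9577,  0.0003,  0.2877,  0.1663],
       [ 0.    ,  0.    ,  0.    ,  1.    ]])
[-0.1499 -0.     -0.079 ]
-0.008 [325.1288 313.9196 325.0937 408.6014 325.1718 198.9494 325.2243  59.6824]
0.011 [325.131  294.1324 325.0989 381.6674 325.1694 190.2267 325.2153  67.2073]
0.1 [325.1374 237.8584 325.1145 301.8113 325.163  166.4567 325.1919  86.9002]
0.13 [325.1387 226.3107 325.1179 284.8284 325.1618 161.7537 325.1874  90.6621]
0.16 [325.1398 216.8404 325.1207 270.7498 325.1608 157.9381 325.1838  93.6829]
0.2 [325.141  206.5812 325.1238 255.3456 325.1597 153.8454 325.18    96.8925]
d [ 0.0447 -0.3438  0.3748] a [ 0.8608 -0.     -0.    ] rows>= 9.0
d [ 0.0181 -0.3892  0.3848] a [ 0.8608 -0.     -0.    ] rows>= 9.0
```

servo_tool(
  moves=[
    {"dx": 0.018,"dy": -0.389,"dz": 0.385,"ax": 0.861,"hand": 0.5},
    {"dx": 0.018,"dy": -0.389,"dz": 0.385,"ax": 0.861,"hand": 0.5},
    {"dx": 0.018,"dy": -0.389,"dz": 0.385,"ax": 0.861,"hand": 0.5},
    {"dx": 0.018,"dy": -0.389,"dz": 0.385,"ax": 0.861,"hand": 0.5},
    {"dx": 0.018,"dy": -0.389,"dz": 0.385,"ax": 0.861,"hand": 0.5},
    {"dx": 0.018,"dy": -0.389,"dz": 0.385,"ax": 0.861,"hand": 0.5},
    {"dx": 0.018,"dy": -0.389,"dz": 0.385,"ax": 0.861,"hand": 0.5},
    {"dx": 0.018,"dy": -0.389,"dz": 0.385,"ax": 0.861,"hand": 0.5},
    {"dx": 0.018,"dy": -0.389,"dz": 0.385,"ax": 0.861,"hand": 0.5},
    {"dx": 0.018,"dy": -0.389,"dz": 0.385,"ax": 0.861,"hand": 0.5},
    {"dx": 0.018,"dy": -0.389,"dz": 0.385,"ax": 0.861,"hand": 0.5},
    {"dx": 0.018,"dy": -0.389,"dz": 0.385,"ax": 0.861,"hand": 0.5},
    {"dx": 0.018,"dy": -0.389,"dz": 0.385,"ax": 0.861,"hand": 0.5},
    {"dx": 0.018,"dy": -0.389,"dz": 0.385,"ax": 0.861,"hand": 0.5},
    {"dx": 0.018,"dy": -0.389,"dz": 0.385,"ax": 0.861,"hand": 0.5},
  ],
)

```text
schema error: expected keys dx, dy, dz, ax, ay, az, hand
```

```bash
python3 - <<'E'
from h import *
np.set_printoptions(precision=4,suppress=True)
c=camera_info('wrist');s=state();p,d=grab_frame('wrist');print(s['clock'],s['eef_pos'],s['tcp_rot'],s['finger_gap'])
cv2.imwrite('pics/w1.png',p)
v,u=np.mgrid[:480,:640];P=deproj(c,np.c_[u.ravel(),v.ravel()],d.ravel()).reshape(480,640,3)
b=(P[...,2]>.062)&(P[...,2]<.08)&(d>0)&(P[...,0]>.35)&(P[...,0]<.45)
n,l,st,ce=cv2.connectedComponentsWithStats(b.astype(np.uint8))
for i in range(1,n):
    if st[i,4]>100:
        q=P[l==i]; e,r=cv2.minEnclosingCircle((l==i).nonzero()[0].size and np.argwhere(l==i)[:,::-1].astype(np.float32));print(ce[i],st[i,4],q.mean(0),onplane(c,ce[i],.07)[0],np.ptp(q,axis=0),q[:,2].max())
E
```

```text
1.15 [0.2345 0.633  0.2336] [[ 0.      0.3474  0.9377]
 [ 0.0001  0.9377 -0.3474]
 [-1.      0.0001 -0.    ]] 0.08684387829682903
[479.5221 306.0059] 339 [0.3716 0.741  0.0637] [0.3673 0.7394 0.07  ] [0.0398 0.03   0.0066] 0.06864238468875483
[438.2454 368.6991] 216 [0.4205 0.6844 0.071 ] [0.4213 0.6844 0.07  ] [0.0562 0.0218 0.0178] 0.07985974113914979
```

View pics/w1.png

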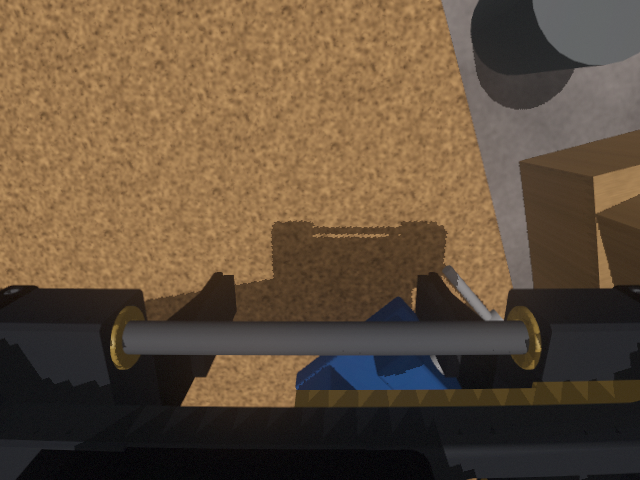

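servo_tool(
  moves=[
    {"dx": 0.018,"dy": -0.389,"dz": 0.385,"ax": 0.861,"ay": 0,"az": 0,"hand": 0.5},
    {"dx": 0.018,"dy": -0.389,"dz": 0.385,"ax": 0.861,"ay": 0,"az": 0,"hand": 0.5},
    {"dx": 0.018,"dy": -0.389,"dz": 0.385,"ax": 0.861,"ay": 0,"az": 0,"hand": 0.5},
    {"dx": 0.018,"dy": -0.389,"dz": 0.385,"ax": 0.861,"ay": 0,"az": 0,"hand": 0.5},
    {"dx": 0.018,"dy": -0.389,"dz": 0.385,"ax": 0.861,"ay": 0,"az": 0,"hand": 0.5},
    {"dx": 0.018,"dy": -0.389,"dz": 0.385,"ax": 0.861,"ay": 0,"az": 0,"hand": 0.5},
    {"dx": 0.018,"dy": -0.389,"dz": 0.385,"ax": 0.861,"ay": 0,"az": 0,"hand": 0.5},
    {"dx": 0.018,"dy": -0.389,"dz": 0.385,"ax": 0.861,"ay": 0,"az": 0,"hand": 0.5},
    {"dx": 0.018,"dy": -0.389,"dz": 0.385,"ax": 0.861,"ay": 0,"az": 0,"hand": 0.5},
    {"dx": 0.018,"dy": -0.389,"dz": 0.385,"ax": 0.861,"ay": 0,"az": 0,"hand": 0.5},
    {"dx": 0.018,"dy": -0.389,"dz": 0.385,"ax": 0.861,"ay": 0,"az": 0,"hand": 0.5},
    {"dx": 0.018,"dy": -0.389,"dz": 0.385,"ax": 0.861,"ay": 0,"az": 0,"hand": 0.5},
    {"dx": 0.018,"dy": -0.389,"dz": 0.385,"ax": 0.861,"ay": 0,"az": 0,"hand": 0.5},
  ],
)

```text
clock: 2.5
eef_pos: [0.4032, 0.2606, 0.22]
tcp_rot: [[-0.0, 0.991, -0.132], [0.0, -0.132, -0.991], [-1.0, -0.0, -0.0]]
ft_force: [0.5, 0.4, 0.2]
finger_gap: 0.0436
```

```bash
cat > heads.py <<'E'
from h import *
import sys
np.set_printoptions(precision=4,suppress=True)
c=camera_info('wrist');s=state();p,d=grab_frame('wrist');print(s['clock'],s['eef_pos'],s['tcp_rot'],s['finger_gap'])
cv2.imwrite(f'pics/{sys.argv[1]}.png',p)
v,u=np.mgrid[:480,:640];P=deproj(c,np.c_[u.ravel(),v.ravel()],d.ravel()).reshape(480,640,3)
b=(P[...,2]>.064)&(P[...,2]<.08)&(d>0)&(P[...,0]>.35)&(P[...,0]<.45)
n,l,st,ce=cv2.connectedComponentsWithStats(b.astype(np.uint8))
for i in range(1,n):
    if st[i,4]>100:
        q=P[l==i];print(ce[i],st[i],q.mean(0),onplane(c,ce[i],.07)[0],np.ptp(q,axis=0),q[:,2].max())
E
python3 heads.py w2
```

```text
2.5 [0.4032 0.2606 0.22  ] [[-0.0002  0.9913 -0.1319]
 [ 0.0002 -0.1319 -0.9913]
 [-1.     -0.0003 -0.0001]] 0.04357797845021976
[329.3151 178.0273] [317 165  26  27 549] [0.4113 0.2946 0.0685] [0.4113 0.2949 0.07  ] [0.021  0.0211 0.0072] 0.07143282102061882
[329.0253 258.2511] [317 246  25  25 474] [0.4021 0.2257 0.0684] [0.4022 0.2263 0.07  ] [0.0211 0.0213 0.0067] 0.07068728188499085
```

View pics/w2.png

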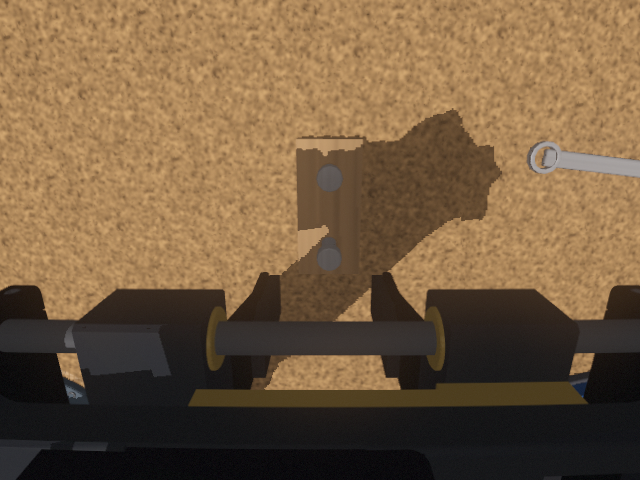

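Wrist view: the pin heads are at (329,178) and (329,258), centred between the jaws. I'll take pin B (the nearer one).

```bash
python3 - <<'E'
from h import *
for z in(.13,.055,.13):go([.402,.2262,z],yaw=-7.7)
E
```

```text
d [0.1199 0.0043 0.0453] a [ 0.0009 -0.      0.0001] rows>= 1.9
d [0.2199 0.0043 0.0453] a [ 0.0009 -0.      0.0001] rows>= 3.4
d [0.1199 0.0043 0.0453] a [ 0.0009 -0.      0.0001] rows>= 1.9
```

servo_tool(
  moves=[
    {"dx": 0.1,"dy": 0.0043,"dz": 0.0453,"ax": 0.001,"ay": 0,"az": 0,"hand": 0.5},
    {"dx": 0.1,"dy": 0.0043,"dz": 0.0453,"ax": 0.001,"ay": 0,"az": 0,"hand": 0.5},
    {"dx": 0.15,"dy": 0.0043,"dz": 0.0453,"ax": 0.001,"ay": 0,"az": 0,"hand": 0.5},
    {"dx": 0.19,"dy": 0.0043,"dz": 0.0453,"ax": 0.001,"ay": 0,"az": 0,"hand": 0.5},
    {"dx": 0.22,"dy": 0.0043,"dz": 0.0453,"ax": 0.001,"ay": 0,"az": 0,"hand": 0.5},
    {"dx": 0.22,"dy": 0.0043,"dz": 0.0453,"ax": 0.001,"ay": 0,"az": 0,"hand": 0.5},
    {"dx": 0.22,"dy": 0.0043,"dz": 0.0453,"ax": 0.001,"ay": 0,"az": 0,"hand": 0.5},
  ],
)

```text
clock: 3.25
eef_pos: [0.4021, 0.2267, 0.0551]
tcp_rot: [[-0.0, 0.991, -0.133], [-0.0, -0.133, -0.991], [-1.0, -0.0, 0.0]]
ft_force: [0.2, -0.1, 0.4]
finger_gap: 0.0435
```

```bash
python3 heads.py w3
```

```text
3.25 [0.4021 0.2267 0.0551] [[-0.0004  0.9911 -0.1331]
 [-0.0001 -0.1331 -0.9911]
 [-1.     -0.0004  0.0002]] 0.04352845939427733
[324.8467 152.0674] [ 295  122   60   61 2760] [0.4113 0.2944 0.0686] [0.4113 0.2946 0.07  ] [0.0215 0.0217 0.0051] 0.07061491121972563
[259.5783 304.5319] [237 291  38  30 626] [0.3777 0.2392 0.0719] [0.3771 0.2383 0.07  ] [0.0113 0.0144 0.0159] 0.07999712946960913
[391.2228 304.6553] [377 291  38  30 615] [0.4295 0.2323 0.0719] [0.4298 0.2312 0.07  ] [0.0132 0.0121 0.0159] 0.07989327910057314
[324.7395 310.3577] [299 296  52  25 956] [0.4027 0.2311 0.068 ] [0.4029 0.2322 0.07  ] [0.0214 0.0115 0.0062] 0.07021272387630648
```

View pics/w3.png

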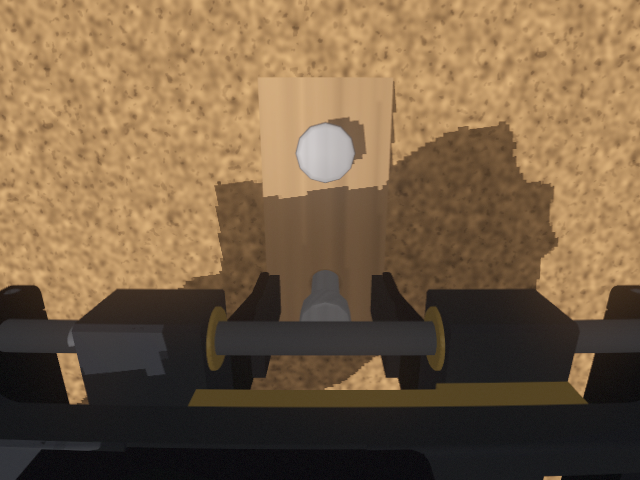

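The head sits centred between the fingers (u≈325) and pin A measures the same as before. Closing and lifting.

servo_tool(
  moves=[
    {"dx": 0,"dy": 0,"dz": 0,"ax": 0,"ay": 0,"az": 0,"hand": 0},
    {"dx": 0,"dy": 0,"dz": 0,"ax": 0,"ay": 0,"az": 0,"hand": 0},
    {"dx": 0,"dy": 0,"dz": 0,"ax": 0,"ay": 0,"az": 0,"hand": 0},
    {"dx": 0,"dy": 0,"dz": 0,"ax": 0,"ay": 0,"az": 0,"hand": 0},
    {"dx": 0,"dy": 0,"dz": 0,"ax": 0,"ay": 0,"az": 0,"hand": 0},
    {"dx": 0,"dy": 0,"dz": 0,"ax": 0,"ay": 0,"az": 0,"hand": 0},
    {"dx": -0.04,"dy": 0,"dz": 0,"ax": 0,"ay": 0,"az": 0,"hand": 0},
    {"dx": -0.1,"dy": 0,"dz": 0,"ax": 0,"ay": 0,"az": 0,"hand": 0},
    {"dx": -0.16,"dy": 0,"dz": 0,"ax": 0,"ay": 0,"az": 0,"hand": 0},
    {"dx": -0.16,"dy": 0,"dz": 0,"ax": 0,"ay": 0,"az": 0,"hand": 0},
  ],
)

```text
clock: 4.3
eef_pos: [0.4059, 0.2287, 0.1808]
tcp_rot: [[0.01, 0.991, -0.134], [0.009, -0.134, -0.991], [-1.0, 0.009, -0.01]]
ft_force: [0.6, 1.0, -0.9]
finger_gap: 0.0207
```

```bash
python3 - <<'E'
from h import *
s=state();p,d=grab_frame('wrist');cv2.imwrite('pics/w4.png',p);print(s['eef_pos'],s['finger_gap'])
go([.56,-.02,.20],yaw=6.5)
E
```

```text
[0.40586206 0.22872047 0.18082973] 0.02072613479597435
d [-0.0297  0.2503  0.2996] a [-0.1573 -0.0034 -0.0036] rows>= 5.9
```

View pics/w4.png

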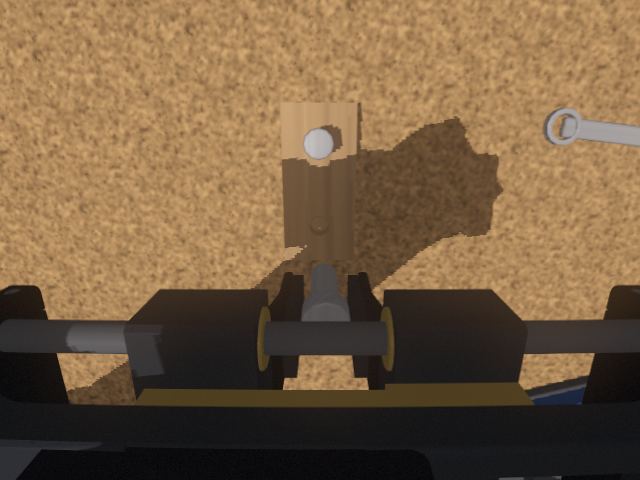

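```bash
python3 - <<'E'
from h import *
go([.63,-.07,.20],yaw=6.5)
E
```

```text
d [-0.0296  0.3517  0.3532] a [-0.1573 -0.0034 -0.0036] rows>= 7.5
```

servo_tool(
  moves=[
    {"dx": -0.03,"dy": 0.352,"dz": 0.353,"ax": -0.157,"ay": -0.0034,"az": -0.0036,"hand": 0},
    {"dx": -0.03,"dy": 0.352,"dz": 0.353,"ax": -0.157,"ay": -0.0034,"az": -0.0036,"hand": 0},
    {"dx": -0.03,"dy": 0.352,"dz": 0.353,"ax": -0.157,"ay": -0.0034,"az": -0.0036,"hand": 0},
    {"dx": -0.03,"dy": 0.352,"dz": 0.353,"ax": -0.157,"ay": -0.0034,"az": -0.0036,"hand": 0},
    {"dx": -0.03,"dy": 0.352,"dz": 0.353,"ax": -0.157,"ay": -0.0034,"az": -0.0036,"hand": 0},
    {"dx": -0.03,"dy": 0.352,"dz": 0.353,"ax": -0.157,"ay": -0.0034,"az": -0.0036,"hand": 0},
    {"dx": -0.03,"dy": 0.352,"dz": 0.353,"ax": -0.157,"ay": -0.0034,"az": -0.0036,"hand": 0},
    {"dx": -0.03,"dy": 0.352,"dz": 0.353,"ax": -0.157,"ay": -0.0034,"az": -0.0036,"hand": 0},
    {"dx": -0.03,"dy": 0.352,"dz": 0.353,"ax": -0.157,"ay": -0.0034,"az": -0.0036,"hand": 0},
    {"dx": -0.03,"dy": 0.352,"dz": 0.353,"ax": -0.157,"ay": -0.0034,"az": -0.0036,"hand": 0},
    {"dx": -0.03,"dy": 0.352,"dz": 0.353,"ax": -0.157,"ay": -0.0034,"az": -0.0036,"hand": 0},
    {"dx": -0.03,"dy": 0.352,"dz": 0.353,"ax": -0.157,"ay": -0.0034,"az": -0.0036,"hand": 0},
  ],
)

```text
clock: 5.55
eef_pos: [0.6294, -0.0679, 0.1995]
tcp_rot: [[-0.002, 0.993, 0.115], [0.001, 0.115, -0.993], [-1.0, -0.002, -0.001]]
ft_force: [0.0, 0.8, -1.2]
finger_gap: 0.0207
```

```bash
cat > blk.py <<'E'
from h import *
import sys
np.set_printoptions(precision=4,suppress=True)
c=camera_info('wrist');s=state();p,d=grab_frame('wrist');print(s['clock'],s['eef_pos'],s['finger_gap'],s['joint_vel'].max())
n=sys.argv[1];cv2.imwrite(f'pics/{n}.png',p);np.save(f'{n}_d.npy',d);np.save(f'{n}_T.npy',c['extrinsics'])
hsv=cv2.cvtColor(p,cv2.COLOR_BGR2HSV)
v,u=np.mgrid[:480,:640];P=deproj(c,np.c_[u.ravel(),v.ravel()],d.ravel()).reshape(480,640,3)
blue=(hsv[...,0]>100)&(hsv[...,0]<130)&(hsv[...,1]>100)&(P[...,2]>.026)&(P[...,2]<.034)
bm=blue.astype(np.uint8);cs,h=cv2.findContours(bm,cv2.RETR_CCOMP,cv2.CHAIN_APPROX_NONE)
for i,k in enumerate(cs):
    a=cv2.contourArea(k)
    if a>100:
        k=k[:,0].astype(float);Q=onplane(c,k,.03)[:,:2].astype(np.float32)*1000
        if h[0][i][3]<0: print('outer',a,cv2.minAreaRect(Q))
        else:
            print('inner',a,k.mean(0),cv2.minAreaRect(Q),'moment ctr',end=' ')
            mo=cv2.moments(Q.reshape(-1,1,2));print(mo['m10']/mo['m00'],mo['m01']/mo['m00'], 'circ',cv2.minEnclosingCircle(Q))
E
python3 blk.py w5
```

```text
5.55 [ 0.6294 -0.0679  0.1995] 0.020739732316019093 0.007419843611907903
outer 6443.5 ((637.0846557617188, -23.482479095458984), (108.56381225585938, 55.04428482055664), 6.615349769592285)
inner 333.5 [303.7193 164.7544] ((606.0823364257812, -26.709514617919922), (16.975332260131836, 17.318584442138672), 51.114112854003906) moment ctr 606.0226758482617 -26.735290308792127 circ ((605.9769287109375, -26.677881240844727), 9.158510208129883)
inner 1087.5 [340.5591 164.8583] ((637.3422241210938, -23.456438064575195), (24.91452407836914, 32.1624870300293), 6.677684307098389) moment ctr 637.199361907858 -23.46021309963225 circ ((637.52685546875, -23.4333553314209), 19.434024810791016)
```

View pics/w5.png

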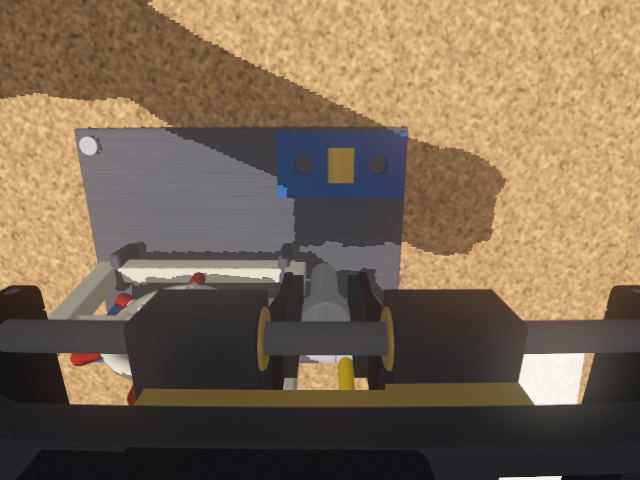

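The wrist view shows the block centred near (341,165), with holes at (304,164) and (377,164). I'll check how the pin hangs in the jaws.

```bash
python3 - <<'E'
from h import *
np.set_printoptions(precision=4,suppress=True)
T=np.load('tc.npy');c=dict(camera_info('wrist'));c['extrinsics']=T
d=np.load('w5_d.npy');p=cv2.imread('pics/w5.png')
v,u=np.mgrid[:480,:640];P=deproj(c,np.c_[u.ravel(),v.ravel()],d.ravel()).reshape(480,640,3)
for r in range(262,322,4):
    row=P[r];m=(abs(row[:,1])<.0105)&(row[:,0]<.06)&(row[:,0]>-.03)&(abs(row[:,2])<.02)&(d[r]>0)
    if m.sum()>3: q=row[m];k=np.nonzero(m)[0];print(r,k.min(),k.max(),'x',q[:,0].mean(),'y',q[:,1].min(),q[:,1].max(),'zmin',q[:,2].min())
cv2.imwrite('pics/w5c.png',cv2.resize(p[250:370,250:400],None,fx=5,fy=5,interpolation=cv2.INTER_CUBIC))
for y in(0,):
  print(proj(c,[[.0395-.0,0,0],[.04,0,0],[-.008,0,0]]))
go([.669,-.0195,.15],yaw=6.6)
E
```

```text
266 316 332 x 0.03823506396072575 y -0.005022207209582086 0.0038045831897629535 zmin -0.00472680345239361
270 313 335 x 0.03372170568199079 y -0.006652585129013193 0.005450037677491165 zmin -0.004631227198824195
274 312 336 x 0.028944318621975437 y -0.0071242089620527655 0.005997695054129795 zmin -0.004079915661316089
278 303 336 x 0.02324950858208159 y -0.010283309916134496 0.005691573385958605 zmin -0.00918155456023384
282 302 337 x 0.01858077381580198 y -0.010451123801917074 0.0062315541830796324 zmin -0.009383427948154194
286 302 337 x 0.013633474132065887 y -0.010231269693663395 0.005967614447852791 zmin -0.009157803032227657
290 301 338 x 0.005390761691255425 y -0.010416812809703826 0.0064709859559611595 zmin -0.009189090951421564
294 301 340 x -0.003262174715073548 y -0.01023074389508263 0.006550355258206561 zmin -0.00884895047137578
298 300 348 x -0.0060627917826272925 y -0.010283450887488648 0.010460817560375738 zmin -0.009701409594561089
302 300 347 x -0.008468147440830862 y -0.010306073656576598 0.009755181857043936 zmin -0.007980278107462102
306 300 348 x -0.010502099205282094 y -0.010436838663927557 0.010129040134219386 zmin -0.006830462832238426
310 300 348 x -0.011705981155977293 y -0.010446835923164827 0.009687869019086281 zmin -0.004947279001559321
314 298 349 x -0.01229469580976539 y -0.010393190697859355 0.010066219638254735 zmin -0.008995037125452326
318 297 349 x -0.012869202997848926 y -0.010437372262094258 0.010021776774003658 zmin -0.009558952713131855
[[325.1336 271.0186]
 [325.1336 270.6678]
 [325.1288 313.9196]]
d [ 0.0665  0.0597 -0.0582] a [ 0.0001 -0.0007  0.0006] rows>= 1.6
```

View pics/w5c.png

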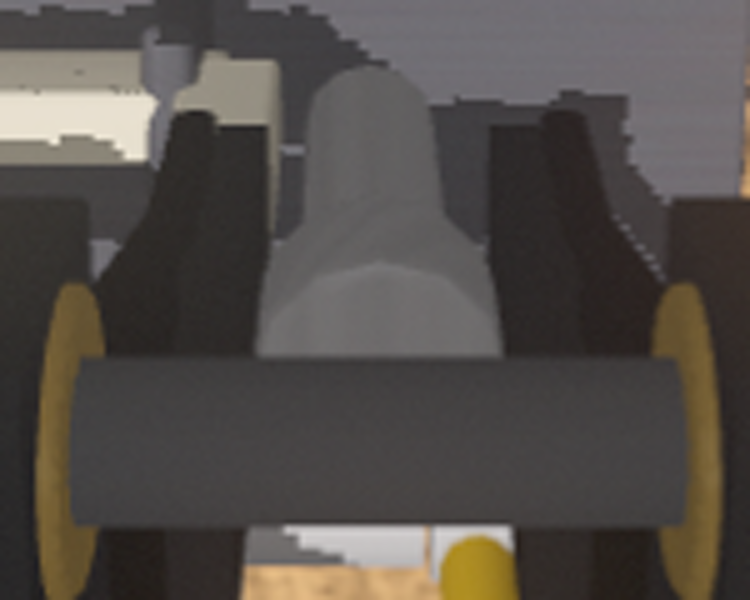

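```bash
cat > pin.py <<'E'
from h import *
import sys
from scipy.optimize import least_squares
np.set_printoptions(precision=4,suppress=True)
n=sys.argv[1]
T=np.load('tc.npy');c=dict(camera_info('wrist'));c['extrinsics']=T
d=np.load(n+'_d.npy')
v,u=np.mgrid[:480,:640];P=deproj(c,np.c_[u.ravel(),v.ravel()],d.ravel()).reshape(480,640,3)
m=(abs(P[...,1])<.0075)&(P[...,0]>.0)&(P[...,0]<.04)&(abs(P[...,2])<.02)&(d>0)&(u>300)&(u<342)
q=P[m]
for x0 in np.arange(0.004,.04,.004):
    k=(abs(q[:,0]-x0)<.002)
    if k.sum()>5:
        a=q[k];print(round(x0,3),k.sum(),'y',a[:,1].min(),a[:,1].max(),'z front(|y|<3mm)',np.median(a[abs(a[:,1]+.0005)<.003][:,2]))
q=q[(q[:,0]>.007)&(q[:,0]<.039)]
f=lambda p:np.hypot(q[:,1]-p[0]-p[1]*(q[:,0]-.02),q[:,2]-p[2]-p[3]*(q[:,0]-.02))-.007
r=least_squares(f,[0,0,0,0],loss='soft_l1',f_scale=.0007);print('axis y,slope,z,slope at x=.02',r.x,'resid',np.std(r.fun), 'tip y,z',r.x[0]+r.x[1]*.02,r.x[2]+r.x[3]*.02)
E
python3 pin.py w5
```

```text
0.008 27 y -0.003796738435420215 0.0037063808770101043 z front(|y|<3mm) -0.0038585614144895017
0.012 81 y -0.006296801050567674 0.005714009403675655 z front(|y|<3mm) -0.0038537439957501834
0.016 90 y -0.006976105026336724 0.006349011749356021 z front(|y|<3mm) -0.003826037415878454
0.02 86 y -0.007147298078962863 0.0064709859559611595 z front(|y|<3mm) -0.003918019588324134
0.024 86 y -0.007266945020230368 0.006549813949092515 z front(|y|<3mm) -0.003825205216589009
0.028 80 y -0.007439826411971799 0.00625380088874886 z front(|y|<3mm) -0.0038912093048447394
0.032 67 y -0.007448633352942847 0.005823686553713325 z front(|y|<3mm) -0.003819955380594195
0.036 63 y -0.007135484288653087 0.005926596580444248 z front(|y|<3mm) -0.0037617337514419674
axis y,slope,z,slope at x=.02 [-0.0003 -0.0206  0.0029  0.0027] resid 0.00022925725577849522 tip y,z -0.0007603654778125426 0.00299496641381318
```

```bash
python3 - <<'E'
from h import *
R=Rdown(6.6,.02)
off=np.array([.04,-.0008,.0029])
for z in(.075,.045): 
    t=np.array([.669,-.0197,z])-R@off;print(t);go(t,R=R)
E
```

```text
[ 0.66866658 -0.01681923  0.115008  ]
d [ 0.1131  0.0597 -0.0618] a [ 0.0001 -0.0007  0.0133] rows>= 2.1
[ 0.66866658 -0.01681923  0.085008  ]
d [ 0.1531  0.0598 -0.0617] a [ 0.0001 -0.0007  0.0133] rows>= 2.6
```

servo_tool(
  moves=[
    {"dx": 0.05,"dy": 0.0598,"dz": -0.0618,"ax": 0,"ay": -0.0007,"az": 0.0133,"hand": 0},
    {"dx": 0.1,"dy": 0.0598,"dz": -0.0618,"ax": 0,"ay": -0.0007,"az": 0.0133,"hand": 0},
    {"dx": 0.135,"dy": 0.0598,"dz": -0.0618,"ax": 0,"ay": -0.0007,"az": 0.0133,"hand": 0},
    {"dx": 0.153,"dy": 0.0598,"dz": -0.0618,"ax": 0,"ay": -0.0007,"az": 0.0133,"hand": 0},
    {"dx": 0.153,"dy": 0.0598,"dz": -0.0618,"ax": 0,"ay": -0.0007,"az": 0.0133,"hand": 0},
    {"dx": 0.153,"dy": 0.0598,"dz": -0.0618,"ax": 0,"ay": -0.0007,"az": 0.0133,"hand": 0},
    {"dx": 0.153,"dy": 0.0598,"dz": -0.0618,"ax": 0,"ay": -0.0007,"az": 0.0133,"hand": 0},
  ],
)

```text
clock: 6.3
eef_pos: [0.67, -0.0177, 0.0876]
tcp_rot: [[0.024, 0.993, 0.114], [0.002, 0.114, -0.993], [-1.0, 0.024, 0.001]]
ft_force: [0.6, -0.4, -1.4]
finger_gap: 0.0209
```

```bash
python3 blk.py w6; python3 pin.py w6
```

```text
6.3 [ 0.67   -0.0177  0.0876] 0.020908867402506384 0.0027225829806949214
outer 10007.0 ((637.4747924804688, -22.609882354736328), (109.22238159179688, 56.05812072753906), 6.201621055603027)
inner 588.0 [214.8    261.8875] ((606.47705078125, -25.93128776550293), (16.73665428161621, 17.20343780517578), 46.166114807128906) moment ctr 606.4421958365825 -26.078622014534016 circ ((606.4820556640625, -26.160900115966797), 8.912440299987793)
0.008 20 y -0.003818758456897867 0.003707032216876388 z front(|y|<3mm) -0.0038262800945618874
0.012 88 y -0.006356643405663906 0.005718505807440103 z front(|y|<3mm) -0.0037298007728787386
0.016 93 y -0.006976443741614113 0.006386948814425618 z front(|y|<3mm) -0.0037909594792314635
0.02 83 y -0.0071506552991194424 0.006464826960134318 z front(|y|<3mm) -0.003824808721352768
0.024 83 y -0.007283139967789164 0.006112882630424087 z front(|y|<3mm) -0.003870484701175389
0.028 74 y -0.00737723121651178 0.006251626924631663 z front(|y|<3mm) -0.003922411177266764
0.032 69 y -0.007493605884559021 0.006332554328940939 z front(|y|<3mm) -0.003784813754541899
0.036 70 y -0.007147511485618528 0.005945938740336611 z front(|y|<3mm) -0.0038944863291439924
axis y,slope,z,slope at x=.02 [-0.0004 -0.0201  0.0029  0.0007] resid 0.00022169392426338208 tip y,z -0.0007968718124376937 0.0029412078223856894
```

View pics/w6.png

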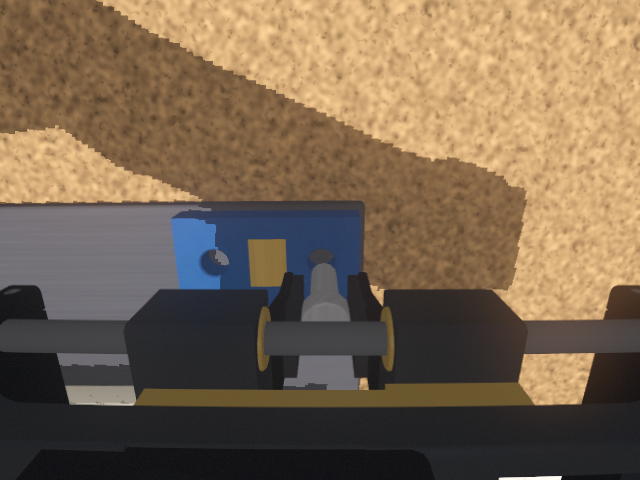

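```bash
cat > ov.py <<'E'
from h import *
import sys
n=sys.argv[1];hx,hy=float(sys.argv[2]),float(sys.argv[3])
c=dict(camera_info('wrist'));c['extrinsics']=np.load(n+'_T.npy')
p=cv2.imread(f'pics/{n}.png');S=6;o=(np.array([int(x) for x in sys.argv[4:6]]));img=cv2.resize(p[o[1]:o[1]+90,o[0]:o[0]+130],None,fx=S,fy=S,interpolation=cv2.INTER_CUBIC)
t=np.linspace(0,2*np.pi,60)
def cir(x,y,z,r,col):
    q=(proj(c,np.c_[x+r*np.cos(t),y+r*np.sin(t),0*t+z])-o+.5)*S
    cv2.polylines(img,[q.astype(int)],True,col,1)
cir(hx,hy,.03,.0085,(0,255,0))
a=np.radians(6.6);cir(hx-.064*np.cos(a),hy-.064*np.sin(a),.03,.0085,(0,255,0))
cir(hx+.064*np.cos(a),hy+.064*np.sin(a),.03,.0085,(0,255,0))
s=state()
for x in(.02,.04):
    w=s['eef_pos']+s['tcp_rot']@np.array([x,-.0003-.02*(x-.02),.0029]);cir(*w,.007,(0,0,255));print(w)
cv2.imwrite(f'pics/{n}o.png',img)
E
python3 ov.py w6 .6697 -.0189 270 225
```

```text
[ 0.6704247  -0.0203975   0.06744049]
[ 0.67050053 -0.0203974   0.04743663]
```

View pics/w6o.png

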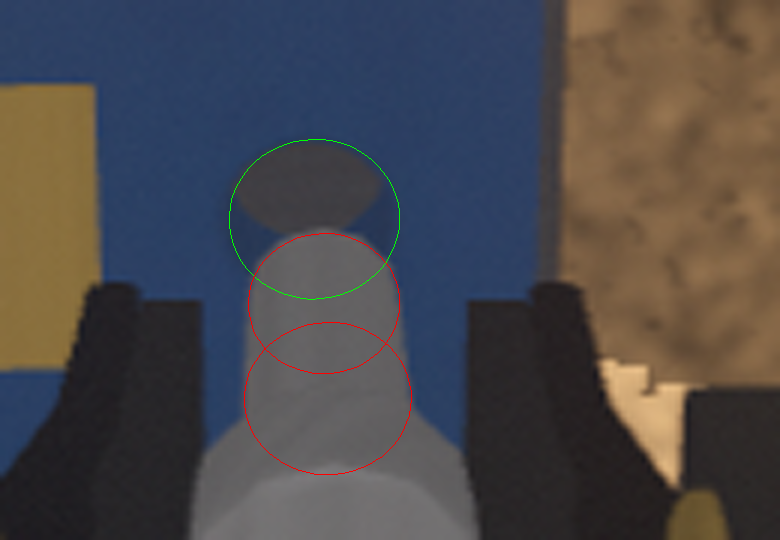

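The overlay matches: the visible hole floor at (322,256) fits the hole circle and the pin outline fits the red one. Pin tip needs about (-1.1, +1.2) mm.

```bash
python3 - <<'E'
from h import *
s=state();print(s['eef_pos'],s['clock'])
R=Rdown(6.6,.02);off=np.array([.04,-.0008,.0027])
for z in(.034,):
    t=np.array([.6693,-.0190,z])-R@off;print(t);go(t,R=R)
E
```

```text
[ 0.66991863 -0.01752796  0.08744073] 6.35
[ 0.66898956 -0.01631791  0.074008  ]
d [ 0.0179 -0.0015 -0.0018] a [-0.0005  0.0003 -0.0024] rows>= 0.3
```

servo_tool(
  moves=[
    {"dx": 0.009,"dy": -0.0015,"dz": -0.0018,"ax": 0,"ay": 0,"az": -0.002,"hand": 0},
    {"dx": 0.018,"dy": -0.0015,"dz": -0.0018,"ax": 0,"ay": 0,"az": -0.002,"hand": 0},
    {"dx": 0.018,"dy": -0.0015,"dz": -0.0018,"ax": 0,"ay": 0,"az": -0.002,"hand": 0},
    {"dx": 0.018,"dy": -0.0015,"dz": -0.0018,"ax": 0,"ay": 0,"az": -0.002,"hand": 0},
    {"dx": 0.018,"dy": -0.0015,"dz": -0.0018,"ax": 0,"ay": 0,"az": -0.002,"hand": 0},
    {"dx": 0.018,"dy": -0.0015,"dz": -0.0018,"ax": 0,"ay": 0,"az": -0.002,"hand": 0},
  ],
)

```text
clock: 6.95
eef_pos: [0.6691, -0.0164, 0.074]
tcp_rot: [[0.021, 0.993, 0.114], [0.002, 0.114, -0.993], [-1.0, 0.021, 0.001]]
ft_force: [-0.3, 0.7, -1.4]
finger_gap: 0.0207
```

```bash
python3 blk.py w7; python3 pin.py w7|tail -1;python3 ov.py w7 .6693 -.0190 270 225
```

```text
6.95 [ 0.6691 -0.0164  0.074 ] 0.02065385199897123 0.0013740654624405024
outer 9504.0 ((636.7291259765625, -16.398536682128906), (109.20938873291016, 44.30944061279297), 6.232183933258057)
inner 652.5 [210.1446 272.8795] ((606.274658203125, -26.108348846435547), (16.969573974609375, 16.644481658935547), 50.42835998535156) moment ctr 606.3725110705409 -26.00023008291852 circ ((606.3601684570312, -26.07373046875), 8.780532836914062)
axis y,slope,z,slope at x=.02 [-0.0004 -0.0178  0.0029  0.0033] resid 0.00021460947906938588 tip y,z -0.0007720900512533625 0.0029845357829722027
[ 0.66955427 -0.01926042  0.05403078]
[ 0.66957349 -0.01926994  0.03402679]
```

View pics/w7o.png

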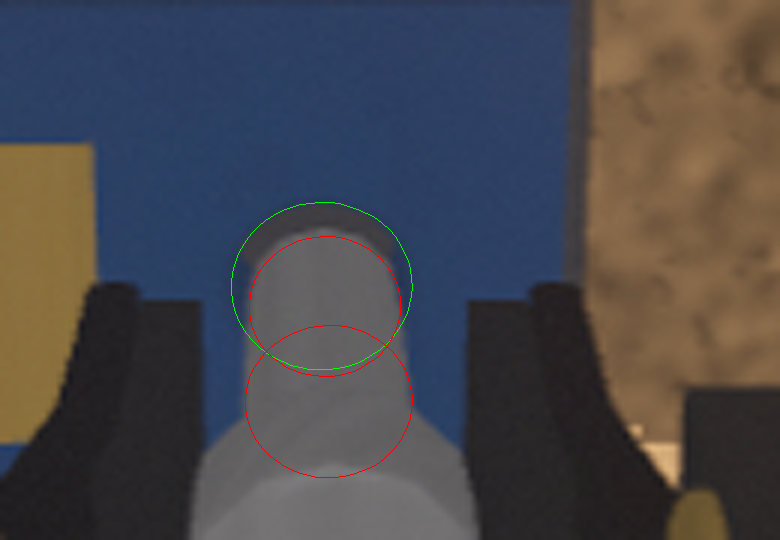

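Pin is over the hole within about 0.5 mm. Descending.

servo_tool(
  moves=[
    {"dx": 0.006,"dy": 0,"dz": -0.0004,"ax": 0,"ay": 0,"az": 0,"hand": 0},
    {"dx": 0.011,"dy": 0,"dz": -0.0004,"ax": 0,"ay": 0,"az": 0,"hand": 0},
    {"dx": 0.016,"dy": 0,"dz": -0.0004,"ax": 0,"ay": 0,"az": 0,"hand": 0},
    {"dx": 0.016,"dy": 0,"dz": -0.0004,"ax": 0,"ay": 0,"az": 0,"hand": 0},
  ],
)

```text
clock: 7.4
eef_pos: [0.6687, -0.0159, 0.0611]
tcp_rot: [[0.019, 0.993, 0.114], [0.002, 0.114, -0.993], [-1.0, 0.019, 0.0]]
ft_force: [-0.5, -0.5, -0.8]
finger_gap: 0.0206
```

It slid in with no force (tip about 9 mm below the mouth). Going home and releasing.

servo_tool(
  moves=[
    {"dx": 0.006,"dy": 0,"dz": 0,"ax": 0,"ay": 0,"az": 0,"hand": 0},
    {"dx": 0.0105,"dy": 0,"dz": 0,"ax": 0,"ay": 0,"az": 0,"hand": 0},
    {"dx": 0.0105,"dy": 0,"dz": 0,"ax": 0,"ay": 0,"az": 0,"hand": 0},
    {"dx": 0.0105,"dy": 0,"dz": 0,"ax": 0,"ay": 0,"az": 0,"hand": 0},
    {"dx": 0.0105,"dy": 0,"dz": 0,"ax": 0,"ay": 0,"az": 0,"hand": 0.45},
    {"dx": 0.0105,"dy": 0,"dz": 0,"ax": 0,"ay": 0,"az": 0,"hand": 0.45},
    {"dx": 0.0105,"dy": 0,"dz": 0,"ax": 0,"ay": 0,"az": 0,"hand": 0.45},
    {"dx": 0.0105,"dy": 0,"dz": 0,"ax": 0,"ay": 0,"az": 0,"hand": 0.45},
    {"dx": 0.0105,"dy": 0,"dz": 0,"ax": 0,"ay": 0,"az": 0,"hand": 0.45},
    {"dx": -0.06,"dy": 0,"dz": 0,"ax": 0,"ay": 0,"az": 0,"hand": 0.45},
    {"dx": -0.15,"dy": 0,"dz": 0,"ax": 0,"ay": 0,"az": 0,"hand": 0.45},
    {"dx": -0.15,"dy": 0,"dz": 0,"ax": 0,"ay": 0,"az": 0,"hand": 0.45},
    {"dx": -0.15,"dy": 0,"dz": 0,"ax": 0,"ay": 0,"az": 0,"hand": 0.45},
  ],
)

```text
clock: 8.7
eef_pos: [0.669, -0.0166, 0.1782]
tcp_rot: [[0.028, 0.993, 0.114], [0.002, 0.114, -0.993], [-1.0, 0.028, 0.001]]
ft_force: [0.3, 0.7, 0.1]
finger_gap: 0.0394
```

```bash
python3 blk.py w8; python3 - <<'E'
from h import *
for z in (.17,):go([.4115,.2946,z],yaw=-7.7)
for z in (.055,):go([.4115,.2946,z],yaw=-7.7)
E
```

```text
8.7 [ 0.669  -0.0166  0.1782] 0.03943640735610307 0.06467967112745095
outer 8249.5 ((636.8748168945312, -22.87413787841797), (108.47293853759766, 56.127750396728516), 6.689918518066406)
inner 324.5 [243.3729 223.7288] ((606.2108154296875, -26.53417205810547), (17.357158660888672, 17.296951293945312), 3.4236161708831787) moment ctr 606.244307691736 -26.377922858129434 circ ((606.164306640625, -26.43117904663086), 9.011527061462402)
inner 879.5 [319.9684 231.4737] ((669.81689453125, -26.712139129638672), (27.8674373626709, 30.030546188354492), 50.55586242675781) moment ctr 670.0858496057339 -26.448526159961443 circ ((670.8079223632812, -25.577411651611328), 16.295509338378906)
inner 1073.5 [280.9055 223.6457] ((637.0736694335938, -23.01375961303711), (24.891746520996094, 31.86651611328125), 6.053767204284668) moment ctr 637.0911834549671 -23.117118412036525 circ ((637.0890502929688, -23.142087936401367), 19.457304000854492)
d [ 4.000e-04 -2.918e-01 -4.507e-01] a [ 0.1583 -0.0016 -0.0146] rows>= 8.1
d [ 0.1537 -0.2954 -0.4507] a [ 0.1583 -0.0016 -0.0146] rows>= 8.4
```

View pics/w8.png

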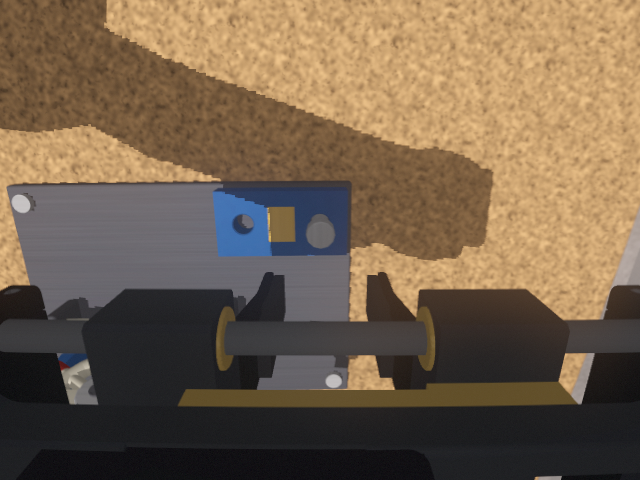

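Pin B stands in hole1 at (320,231). Fetching pin A.

servo_tool(
  moves=[
    {"dx": 0,"dy": -0.292,"dz": -0.451,"ax": 0.158,"ay": -0.0016,"az": -0.0146,"hand": 0.5},
    {"dx": 0,"dy": -0.292,"dz": -0.451,"ax": 0.158,"ay": -0.0016,"az": -0.0146,"hand": 0.5},
    {"dx": 0,"dy": -0.292,"dz": -0.451,"ax": 0.158,"ay": -0.0016,"az": -0.0146,"hand": 0.5},
    {"dx": 0,"dy": -0.292,"dz": -0.451,"ax": 0.158,"ay": -0.0016,"az": -0.0146,"hand": 0.5},
    {"dx": 0,"dy": -0.292,"dz": -0.451,"ax": 0.158,"ay": -0.0016,"az": -0.0146,"hand": 0.5},
    {"dx": 0,"dy": -0.292,"dz": -0.451,"ax": 0.158,"ay": -0.0016,"az": -0.0146,"hand": 0.5},
    {"dx": 0,"dy": -0.292,"dz": -0.451,"ax": 0.158,"ay": -0.0016,"az": -0.0146,"hand": 0.5},
    {"dx": 0,"dy": -0.292,"dz": -0.451,"ax": 0.158,"ay": -0.0016,"az": -0.0146,"hand": 0.5},
    {"dx": 0,"dy": -0.292,"dz": -0.451,"ax": 0.158,"ay": -0.0016,"az": -0.0146,"hand": 0.5},
    {"dx": 0,"dy": -0.292,"dz": -0.451,"ax": 0.158,"ay": -0.0016,"az": -0.0146,"hand": 0.5},
    {"dx": 0,"dy": -0.292,"dz": -0.451,"ax": 0.158,"ay": -0.0016,"az": -0.0146,"hand": 0.5},
    {"dx": 0,"dy": -0.292,"dz": -0.451,"ax": 0.158,"ay": -0.0016,"az": -0.0146,"hand": 0.5},
  ],
)

```text
clock: 9.95
eef_pos: [0.4123, 0.2931, 0.1699]
tcp_rot: [[-0.0, 0.991, -0.137], [-0.001, -0.137, -0.991], [-1.0, -0.0, 0.001]]
ft_force: [0.3, 0.1, 0.2]
finger_gap: 0.0434
```

```bash
python3 heads.py w9; python3 - <<'E'
from h import *
for z in (.1,.055,):go([.4115,.2946,z],yaw=-7.7)
E
```

```text
9.95 [0.4123 0.2931 0.1699] [[-0.0003  0.9906 -0.1367]
 [-0.0012 -0.1367 -0.9906]
 [-1.     -0.0001  0.0013]] 0.04343737586473007
[323.4767 234.7574] [309 220  30  30 709] [0.4115 0.295  0.0685] [0.4115 0.2955 0.07  ] [0.021  0.021  0.0066] 0.07066337698888828
d [ 0.0934 -0.0013 -0.0017] a [-0.0017  0.0006 -0.    ] rows>= 1.4
d [ 0.1534 -0.0013 -0.0018] a [-0.0017  0.0006 -0.    ] rows>= 2.3
```

servo_tool(
  moves=[
    {"dx": 0.05,"dy": -0.0013,"dz": -0.0003,"ax": -0.0017,"ay": 0.0006,"az": 0,"hand": 0.5},
    {"dx": 0.095,"dy": -0.0013,"dz": -0.0003,"ax": -0.0017,"ay": 0.0006,"az": 0,"hand": 0.5},
    {"dx": 0.13,"dy": -0.0013,"dz": -0.0003,"ax": -0.0017,"ay": 0.0006,"az": 0,"hand": 0.5},
    {"dx": 0.153,"dy": -0.0013,"dz": -0.0003,"ax": -0.0017,"ay": 0.0006,"az": 0,"hand": 0.5},
    {"dx": 0.153,"dy": -0.0013,"dz": -0.0003,"ax": -0.0017,"ay": 0.0006,"az": 0,"hand": 0.5},
    {"dx": 0.153,"dy": -0.0013,"dz": -0.0003,"ax": -0.0017,"ay": 0.0006,"az": 0,"hand": 0.5},
    {"dx": 0.153,"dy": -0.0013,"dz": -0.0003,"ax": -0.0017,"ay": 0.0006,"az": 0,"hand": 0.5},
    {"dx": 0.153,"dy": -0.0013,"dz": -0.0003,"ax": -0.0017,"ay": 0.0006,"az": 0,"hand": 0},
    {"dx": 0.153,"dy": -0.0013,"dz": -0.0003,"ax": -0.0017,"ay": 0.0006,"az": 0,"hand": 0},
    {"dx": 0.153,"dy": -0.0013,"dz": -0.0003,"ax": -0.0017,"ay": 0.0006,"az": 0,"hand": 0},
    {"dx": 0.153,"dy": -0.0013,"dz": -0.0003,"ax": -0.0017,"ay": 0.0006,"az": 0,"hand": 0},
    {"dx": 0.153,"dy": -0.0013,"dz": -0.0003,"ax": -0.0017,"ay": 0.0006,"az": 0,"hand": 0},
    {"dx": 0.153,"dy": -0.0013,"dz": -0.0003,"ax": -0.0017,"ay": 0.0006,"az": 0,"hand": 0},
  ],
)

```text
clock: 11.3
eef_pos: [0.4114, 0.2937, 0.0555]
tcp_rot: [[0.0, 0.991, -0.134], [0.0, -0.134, -0.991], [-1.0, 0.0, -0.0]]
ft_force: [-2.5, -0.2, 3.1]
finger_gap: 0.0206
```

```bash
python3 blk.py w10|head -1; python3 pin.py w10|tail -1
```

```text
11.3 [0.4114 0.2937 0.0555] 0.02061645740749981 0.0014095222905378074
axis y,slope,z,slope at x=.02 [ 0.0002 -0.0012 -0.0058 -0.6915] resid 0.0028609579894588507 tip y,z 0.00012899472079678134 -0.019663918807565656
  return _methods._mean(a, axis=axis, dtype=dtype,
  ret = ret.dtype.type(ret / rcount)
```

Lift slowly and straight.

servo_tool(
  moves=[
    {"dx": -0.007,"dy": 0,"dz": 0,"ax": 0,"ay": 0,"az": 0,"hand": 0},
    {"dx": -0.015,"dy": 0,"dz": 0,"ax": 0,"ay": 0,"az": 0,"hand": 0},
    {"dx": -0.025,"dy": 0,"dz": 0,"ax": 0,"ay": 0,"az": 0,"hand": 0},
    {"dx": -0.06,"dy": 0,"dz": 0,"ax": 0,"ay": 0,"az": 0,"hand": 0},
    {"dx": -0.11,"dy": 0,"dz": 0,"ax": 0,"ay": 0,"az": 0,"hand": 0},
    {"dx": -0.16,"dy": 0,"dz": 0,"ax": 0,"ay": 0,"az": 0,"hand": 0},
    {"dx": -0.16,"dy": 0,"dz": 0,"ax": 0,"ay": 0,"az": 0,"hand": 0},
  ],
)

```text
clock: 12.05
eef_pos: [0.4144, 0.2955, 0.1807]
tcp_rot: [[0.008, 0.991, -0.134], [0.008, -0.134, -0.991], [-1.0, 0.007, -0.009]]
ft_force: [0.5, 0.2, -0.8]
finger_gap: 0.0209
```

```bash
python3 blk.py w11|head -1; python3 pin.py w11|tail -1;python3 - <<'E'
from h import *
R=Rdown(6.6)
t=np.array([.6061,-.0262,.085]);
for z in(.17,): go([t[0],t[1]+.003,z],R=R)
E
```

```text
12.05 [0.4144 0.2955 0.1807] 0.02087969045809563 0.07243763219649166
axis y,slope,z,slope at x=.02 [-0.0001 -0.0109 -0.0001  0.0008] resid 0.00022644070567149718 tip y,z -0.0003596761707298486 -5.8911074661291735e-05
d [0.0099 0.3122 0.3855] a [-0.1589 -0.0033 -0.0027] rows>= 7.4
```

servo_tool(
  moves=[
    {"dx": 0,"dy": 0.312,"dz": 0.3855,"ax": -0.159,"ay": -0.0033,"az": -0.0027,"hand": 0},
    {"dx": 0,"dy": 0.312,"dz": 0.3855,"ax": -0.159,"ay": -0.0033,"az": -0.0027,"hand": 0},
    {"dx": 0,"dy": 0.312,"dz": 0.3855,"ax": -0.159,"ay": -0.0033,"az": -0.0027,"hand": 0},
    {"dx": 0,"dy": 0.312,"dz": 0.3855,"ax": -0.159,"ay": -0.0033,"az": -0.0027,"hand": 0},
    {"dx": 0,"dy": 0.312,"dz": 0.3855,"ax": -0.159,"ay": -0.0033,"az": -0.0027,"hand": 0},
    {"dx": 0,"dy": 0.312,"dz": 0.3855,"ax": -0.159,"ay": -0.0033,"az": -0.0027,"hand": 0},
    {"dx": 0,"dy": 0.312,"dz": 0.3855,"ax": -0.159,"ay": -0.0033,"az": -0.0027,"hand": 0},
    {"dx": 0,"dy": 0.312,"dz": 0.3855,"ax": -0.159,"ay": -0.0033,"az": -0.0027,"hand": 0},
    {"dx": 0,"dy": 0.312,"dz": 0.3855,"ax": -0.159,"ay": -0.0033,"az": -0.0027,"hand": 0},
    {"dx": 0,"dy": 0.312,"dz": 0.3855,"ax": -0.159,"ay": -0.0033,"az": -0.0027,"hand": 0},
    {"dx": 0.04,"dy": 0.312,"dz": 0.3855,"ax": -0.159,"ay": -0.0033,"az": -0.0027,"hand": 0},
    {"dx": 0.09,"dy": 0.312,"dz": 0.3855,"ax": -0.159,"ay": -0.0033,"az": -0.0027,"hand": 0},
    {"dx": 0.09,"dy": 0.312,"dz": 0.3855,"ax": -0.159,"ay": -0.0033,"az": -0.0027,"hand": 0},
    {"dx": 0.09,"dy": 0.312,"dz": 0.3855,"ax": -0.159,"ay": -0.0033,"az": -0.0027,"hand": 0},
  ],
)

```text
clock: 13.5
eef_pos: [0.6054, -0.0214, 0.1096]
tcp_rot: [[-0.002, 0.993, 0.117], [0.0, 0.117, -0.993], [-1.0, -0.002, -0.001]]
ft_force: [1.0, 0.0, -0.9]
finger_gap: 0.0207
```

```bash
python3 blk.py w12; python3 pin.py w12|tail -1;python3 - <<'E'
from h import *
print(state()['eef_pos'],state()['tcp_rot'][:,0])
R=Rdown(6.6,.01);off=np.array([.04,-.0005,0])
for z in(.036,): 
    t=np.array([.6062,-.0262,z])-R@off;print(t);go(t,R=R)
E
```

```text
13.5 [ 0.6054 -0.0214  0.1096] 0.020742624617711185 0.024998796671565668
outer 7522.5 ((637.2906494140625, -22.43964385986328), (108.8663101196289, 55.877567291259766), 6.794394016265869)
axis y,slope,z,slope at x=.02 [-0.0002 -0.011  -0.0001  0.0016] resid 0.0002117533249437231 tip y,z -0.0003882587217747268 -8.792411396448327e-05
[ 0.6066263  -0.0218932   0.11091403] [ 9.00941448e-04  2.54760098e-04 -9.99999562e-01]
[ 0.60629932 -0.02618851  0.076003  ]
d [ 0.0465 -0.0011  0.0056] a [ 0.0011 -0.0001  0.0058] rows>= 0.7
```

View pics/w12.png

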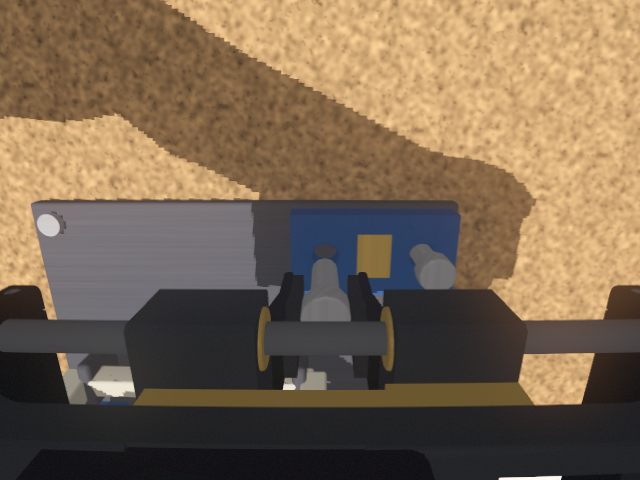

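Pin B stands home at (432,268), and hole0 shows just ahead of pin A at (325,250). Hovering closer.

servo_tool(
  moves=[
    {"dx": 0.02,"dy": -0.0012,"dz": 0.0056,"ax": 0.001,"ay": 0,"az": 0.0058,"hand": 0},
    {"dx": 0.04,"dy": -0.0012,"dz": 0.0056,"ax": 0.001,"ay": 0,"az": 0.0058,"hand": 0},
    {"dx": 0.047,"dy": -0.0012,"dz": 0.0056,"ax": 0.001,"ay": 0,"az": 0.0058,"hand": 0},
    {"dx": 0.047,"dy": -0.0012,"dz": 0.0056,"ax": 0.001,"ay": 0,"az": 0.0058,"hand": 0},
    {"dx": 0.047,"dy": -0.0012,"dz": 0.0056,"ax": 0.001,"ay": 0,"az": 0.0058,"hand": 0},
    {"dx": 0.047,"dy": -0.0012,"dz": 0.0056,"ax": 0.001,"ay": 0,"az": 0.0058,"hand": 0},
  ],
)

```text
clock: 14.15
eef_pos: [0.6068, -0.0262, 0.0763]
tcp_rot: [[0.011, 0.993, 0.115], [0.001, 0.115, -0.993], [-1.0, 0.011, -0.0]]
ft_force: [0.7, -0.5, -1.0]
finger_gap: 0.0208
```

```bash
python3 blk.py w13; python3 pin.py w13|tail -1; sed -i 's/-.0003-.02\*(x-.02),.0029/-.0002-.011*(x-.02),.0/' ov.py; python3 ov.py w13 .606 -.0261 270 225; python3 -c "
from h import *
print(state()['eef_pos'],state()['tcp_rot'][:,0])"
```

```text
14.15 [ 0.6068 -0.0262  0.0763] 0.020840752648576637 0.002445164018153467
outer 8403.5 ((636.1807861328125, -16.69670295715332), (108.73921203613281, 44.86116409301758), 7.182836532592773)
axis y,slope,z,slope at x=.02 [-0.0002 -0.0106 -0.0001  0.0013] resid 0.00022650548948263894 tip y,z -0.00036251117015739787 -0.00010326560334172613
[ 0.60676544 -0.02616739  0.05626259]
[ 0.606768   -0.02616562  0.03626138]
[ 0.60674302 -0.02617146  0.07626358] [ 0.01105431  0.00135392 -0.99993798]
```

View pics/w13o.png

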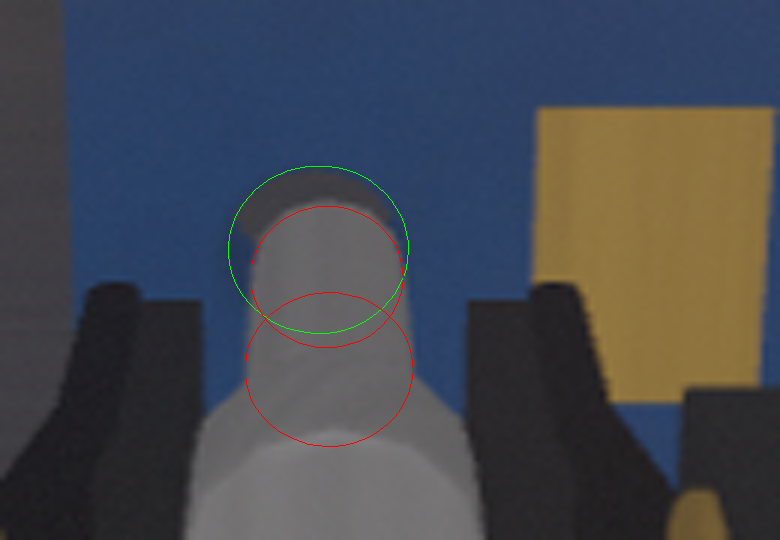

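Pin is about 0.9 mm to the right of the hole centre (327 vs 317 in the crop). Correcting and descending.

servo_tool(
  moves=[
    {"dx": 0.001,"dy": -0.0012,"dz": 0,"ax": 0,"ay": 0,"az": 0,"hand": 0},
    {"dx": 0.001,"dy": -0.0012,"dz": 0,"ax": 0,"ay": 0,"az": 0,"hand": 0},
    {"dx": 0.001,"dy": -0.0012,"dz": 0,"ax": 0,"ay": 0,"az": 0,"hand": 0},
    {"dx": 0.007,"dy": -0.0012,"dz": 0,"ax": 0,"ay": 0,"az": 0,"hand": 0},
    {"dx": 0.013,"dy": -0.0012,"dz": 0,"ax": 0,"ay": 0,"az": 0,"hand": 0},
    {"dx": 0.018,"dy": -0.0012,"dz": 0,"ax": 0,"ay": 0,"az": 0,"hand": 0},
    {"dx": 0.018,"dy": -0.0012,"dz": 0,"ax": 0,"ay": 0,"az": 0,"hand": 0},
  ],
)

```text
clock: 14.9
eef_pos: [0.6054, -0.0262, 0.0619]
tcp_rot: [[0.009, 0.993, 0.115], [0.001, 0.115, -0.993], [-1.0, 0.01, -0.0]]
ft_force: [-0.1, -0.8, -0.9]
finger_gap: 0.0207
```

servo_tool(
  moves=[
    {"dx": 0.007,"dy": 0,"dz": 0,"ax": 0,"ay": 0,"az": 0,"hand": 0},
    {"dx": 0.0115,"dy": 0,"dz": 0,"ax": 0,"ay": 0,"az": 0,"hand": 0},
    {"dx": 0.0115,"dy": 0,"dz": 0,"ax": 0,"ay": 0,"az": 0,"hand": 0},
    {"dx": 0.0115,"dy": 0,"dz": 0,"ax": 0,"ay": 0,"az": 0,"hand": 0},
    {"dx": 0.0115,"dy": 0,"dz": 0,"ax": 0,"ay": 0,"az": 0,"hand": 0.45},
    {"dx": 0.0115,"dy": 0,"dz": 0,"ax": 0,"ay": 0,"az": 0,"hand": 0.45},
    {"dx": 0.0115,"dy": 0,"dz": 0,"ax": 0,"ay": 0,"az": 0,"hand": 0.45},
    {"dx": 0.0115,"dy": 0,"dz": 0,"ax": 0,"ay": 0,"az": 0,"hand": 0.45},
    {"dx": 0.0115,"dy": 0,"dz": 0,"ax": 0,"ay": 0,"az": 0,"hand": 0.45},
    {"dx": -0.06,"dy": 0,"dz": 0,"ax": 0,"ay": 0,"az": 0,"hand": 0.45},
    {"dx": -0.15,"dy": 0,"dz": 0,"ax": 0,"ay": 0,"az": 0,"hand": 0.45},
    {"dx": -0.2,"dy": 0,"dz": 0,"ax": 0,"ay": 0,"az": 0,"hand": 0},
    {"dx": -0.2,"dy": 0,"dz": 0,"ax": 0,"ay": 0,"az": 0,"hand": 0},
    {"dx": -0.2,"dy": 0,"dz": 0,"ax": 0,"ay": 0,"az": 0,"hand": 0},
  ],
)

```text
clock: 16.3
eef_pos: [0.6051, -0.0265, 0.2141]
tcp_rot: [[0.014, 0.993, 0.115], [0.002, 0.115, -0.993], [-1.0, 0.014, -0.0]]
ft_force: [-0.3, 0.7, -1.0]
finger_gap: 0.0224
```

```bash
python3 - <<'E'
from h import *
np.set_printoptions(precision=4,suppress=True)
c=camera_info('wrist');s=state();p,d=grab_frame('wrist');cv2.imwrite('pics/w14.png',p);print(s['clock'],s['eef_pos'])
v,u=np.mgrid[:480,:640];P=deproj(c,np.c_[u.ravel(),v.ravel()],d.ravel()).reshape(480,640,3)
b=(P[...,2]>.055)&(P[...,2]<.08)&(d>0)&(P[...,1]>-.06)&(P[...,1]<.02)
n,l,st,ce=cv2.connectedComponentsWithStats(b.astype(np.uint8))
for i in range(1,n):
    if st[i,4]>60: q=P[l==i];t=q[q[:,2]>np.median(q[:,2])-.003];print(ce[i],st[i,4],t.mean(0),np.percentile(q[:,2],[50,95]))
a=np.radians(6.6);R=np.array([[np.cos(a),-np.sin(a)],[np.sin(a),np.cos(a)]])
o=np.array([.6371,-.0226])-R@[.125,.093];print('origin',o)
B=lambda x,y:o+R@np.array([x,y])
print('foot start',B(.125,-.058),'h0',B(.093,.093),'bar',B(0,-.0328),'f1',B(.125,-.11),'bar x45',B(-.045,-.033))
E
```

```text
16.3 [ 0.6051 -0.0265  0.2141]
[323.1555 217.9548] 553 [ 0.6056 -0.0252  0.0656] [0.0656 0.0668]
[398.742  218.0035] 566 [ 0.6688 -0.018   0.0655] [0.0654 0.0668]
origin [ 0.5236 -0.1294]
foot start [ 0.6545 -0.1726] h0 [ 0.6053 -0.0263] bar [ 0.5274 -0.1619] f1 [ 0.6604 -0.2243] bar x45 [ 0.4827 -0.1673]
```

View pics/w14.png

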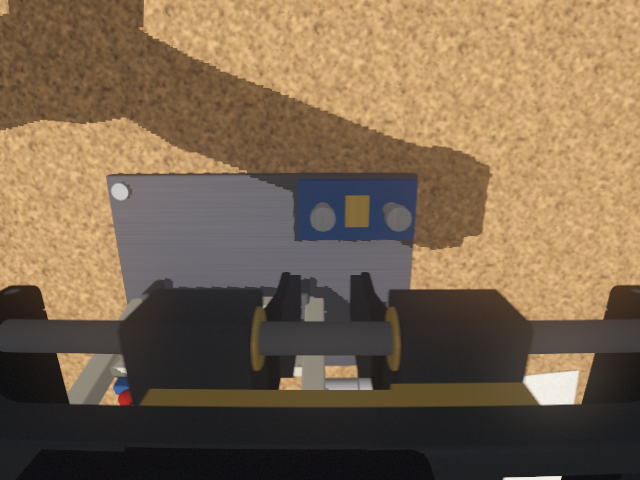

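Both pins are home: heads at (323,218) and (399,218), tops reading 66–67 mm, and 1 mm from the hole positions. Now go over and behind the kickstand with fingers shut.

```bash
python3 - <<'E'
from h import *
go([.605,-.0265,.33],yaw=6.6)
go([.660,-.228,.33],yaw=6.6)
go([.660,-.228,.245],yaw=6.6)
E
```

```text
d [-0.1574  0.0031  0.0005] a [ 0.0003 -0.0004 -0.0064] rows>= 2.4
d [-0.1572  0.045   0.2759] a [ 0.0003 -0.0004 -0.0064] rows>= 4.8
d [-0.0439  0.0438  0.2759] a [ 0.0003 -0.0004 -0.0064] rows>= 4.2
```

servo_tool(
  moves=[
    {"dx": -0.157,"dy": 0.003,"dz": 0,"ax": 0,"ay": 0,"az": -0.006,"hand": 0},
    {"dx": -0.157,"dy": 0.003,"dz": 0,"ax": 0,"ay": 0,"az": -0.006,"hand": 0},
    {"dx": -0.157,"dy": 0.003,"dz": 0,"ax": 0,"ay": 0,"az": -0.006,"hand": 0},
    {"dx": -0.157,"dy": 0.003,"dz": 0,"ax": 0,"ay": 0,"az": -0.006,"hand": 0},
    {"dx": -0.157,"dy": 0.045,"dz": 0.276,"ax": 0,"ay": 0,"az": -0.006,"hand": 0},
    {"dx": -0.157,"dy": 0.045,"dz": 0.276,"ax": 0,"ay": 0,"az": -0.006,"hand": 0},
    {"dx": -0.157,"dy": 0.045,"dz": 0.276,"ax": 0,"ay": 0,"az": -0.006,"hand": 0},
    {"dx": -0.157,"dy": 0.045,"dz": 0.276,"ax": 0,"ay": 0,"az": -0.006,"hand": 0},
    {"dx": -0.157,"dy": 0.045,"dz": 0.276,"ax": 0,"ay": 0,"az": -0.006,"hand": 0},
    {"dx": -0.157,"dy": 0.045,"dz": 0.276,"ax": 0,"ay": 0,"az": -0.006,"hand": 0},
    {"dx": -0.157,"dy": 0.045,"dz": 0.276,"ax": 0,"ay": 0,"az": -0.006,"hand": 0},
  ],
)

```text
clock: 17.45
eef_pos: [0.6597, -0.2262, 0.3273]
tcp_rot: [[-0.003, 0.993, 0.117], [0.003, 0.117, -0.993], [-1.0, -0.003, -0.004]]
ft_force: [-0.2, 0.6, 0.1]
finger_gap: 0.0007
```

```bash
python3 - <<'E'
from h import *
for n in('side','top'):
    p,d=grab_frame(n);x,y=(230,120) if n=='side' else (280,150)
    cv2.imwrite(f'pics/{n}15.png',cv2.resize(p[y:y+200,x:x+200],None,fx=3,fy=3))
print(state()['eef_pos'])
go([.660,-.228,.245],yaw=6.6)
E
```

```text
[ 0.66025883 -0.22528472  0.32865037]
d [ 0.1115 -0.0007  0.0039] a [ 0.0023 -0.0019  0.0005] rows>= 1.7
```

View pics/side15.png

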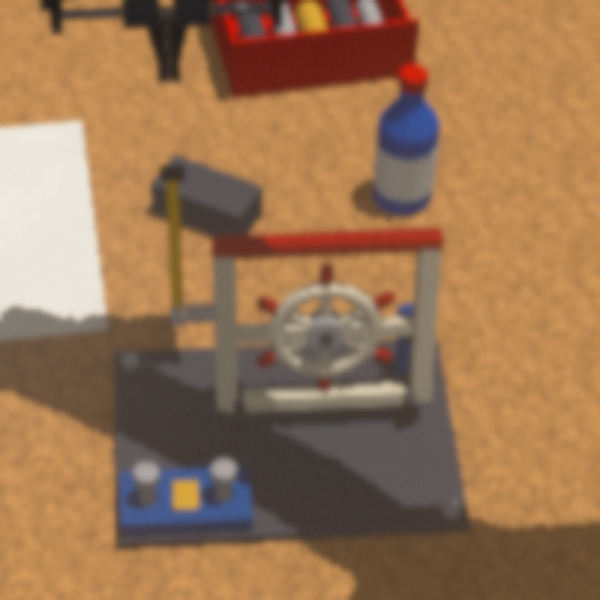

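View pics/top15.png

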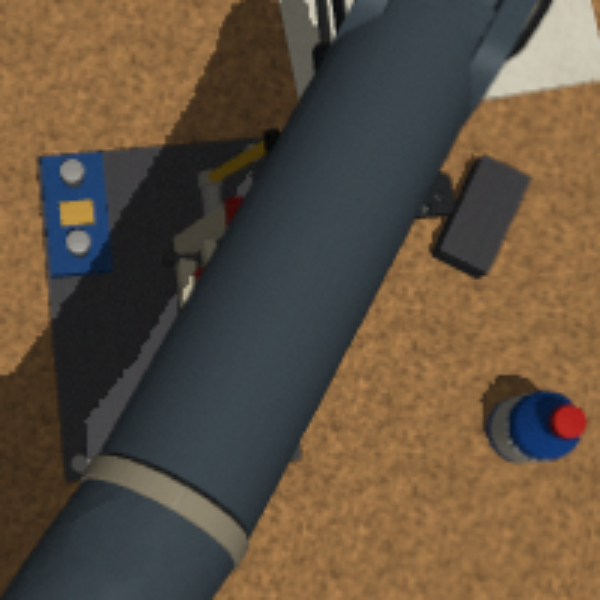

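The fingers are in line with the leg (side crop: tips (170,75), foot (172,170)) and both pins stand in the block. Lowering behind the foot.

servo_tool(
  moves=[
    {"dx": 0.05,"dy": 0,"dz": 0.002,"ax": 0.002,"ay": 0,"az": 0,"hand": 0},
    {"dx": 0.1,"dy": 0,"dz": 0.002,"ax": 0.002,"ay": 0,"az": 0,"hand": 0},
    {"dx": 0.11,"dy": 0,"dz": 0.002,"ax": 0.002,"ay": 0,"az": 0,"hand": 0},
    {"dx": 0.11,"dy": 0,"dz": 0.002,"ax": 0.002,"ay": 0,"az": 0,"hand": 0},
    {"dx": 0.11,"dy": 0,"dz": 0.002,"ax": 0.002,"ay": 0,"az": 0,"hand": 0},
  ],
)

```text
clock: 18.05
eef_pos: [0.6614, -0.2263, 0.2483]
tcp_rot: [[0.002, 0.993, 0.117], [0.002, 0.117, -0.993], [-1.0, 0.002, -0.002]]
ft_force: [0.3, -1.6, -0.0]
finger_gap: 0.0003
```

```bash
python3 - <<'E'
from h import *
s=state();print(s['eef_pos'],s['ft_force'])
for n in('side','wrist'):
    p,d=grab_frame(n)
    if n=='side':p=cv2.resize(p[120:320,230:430],None,fx=3,fy=3)
    cv2.imwrite(f'pics/{n}16.png',p)
a=np.radians(6.6)
for y in(-.04,-.015,0):go(np.r_[.5236+.125*np.cos(a)-y*np.sin(a),-.1294+.125*np.sin(a)+y*np.cos(a),.245],yaw=6.6)
E
```

```text
[ 0.66138588 -0.22628869  0.24825422] [ 0.25202185 -1.62720849 -0.01908773]
d [ 0.005  -0.0009 -0.0969] a [ 0.0006 -0.0008 -0.0019] rows>= 1.5
d [ 0.0051 -0.0008 -0.1303] a [ 0.0006 -0.0008 -0.0019] rows>= 2.0
d [ 0.0051 -0.0008 -0.1503] a [ 0.0006 -0.0008 -0.0019] rows>= 2.3
```

View pics/side16.png

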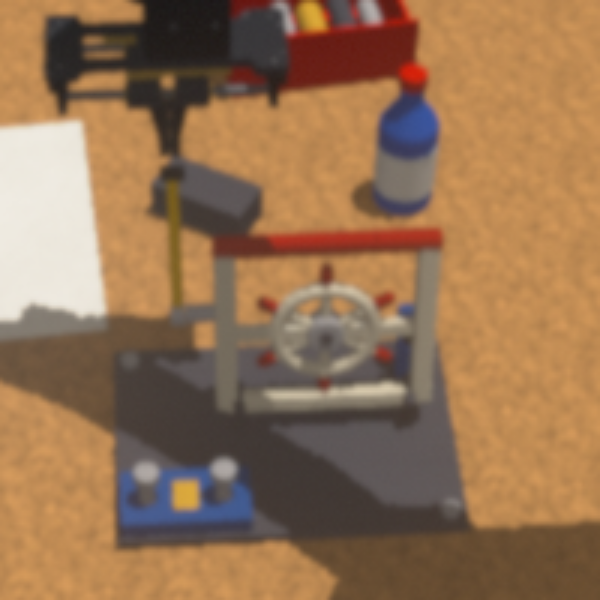

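View pics/wrist16.png

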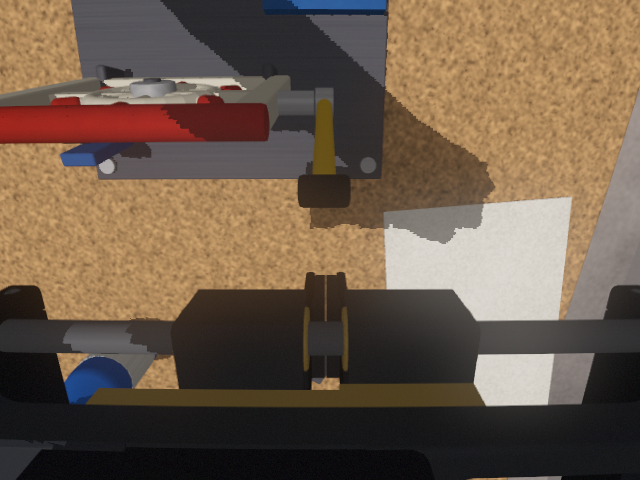

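The foot (324,190) is right ahead of the shut fingers (325). Pushing it over slowly.

servo_tool(
  moves=[
    {"dx": 0.005,"dy": -0.001,"dz": -0.02,"ax": 0,"ay": 0,"az": 0,"hand": 0},
    {"dx": 0.005,"dy": -0.001,"dz": -0.035,"ax": 0,"ay": 0,"az": 0,"hand": 0},
    {"dx": 0.005,"dy": -0.001,"dz": -0.05,"ax": 0,"ay": 0,"az": 0,"hand": 0},
    {"dx": 0.005,"dy": -0.001,"dz": -0.062,"ax": 0,"ay": 0,"az": 0,"hand": 0},
    {"dx": 0.005,"dy": -0.001,"dz": -0.074,"ax": 0,"ay": 0,"az": 0,"hand": 0},
    {"dx": 0.005,"dy": -0.001,"dz": -0.086,"ax": 0,"ay": 0,"az": 0,"hand": 0},
    {"dx": 0.005,"dy": -0.001,"dz": -0.098,"ax": 0,"ay": 0,"az": 0,"hand": 0},
    {"dx": 0.005,"dy": -0.001,"dz": -0.11,"ax": 0,"ay": 0,"az": 0,"hand": 0},
    {"dx": 0.005,"dy": -0.001,"dz": -0.122,"ax": 0,"ay": 0,"az": 0,"hand": 0},
    {"dx": 0.005,"dy": -0.001,"dz": -0.134,"ax": 0,"ay": 0,"az": 0,"hand": 0},
    {"dx": 0.005,"dy": -0.001,"dz": -0.142,"ax": 0,"ay": 0,"az": 0,"hand": 0},
    {"dx": 0.005,"dy": -0.001,"dz": -0.142,"ax": 0,"ay": 0,"az": 0,"hand": 0},
  ],
)

```text
clock: 19.35
eef_pos: [0.6485, -0.1197, 0.245]
tcp_rot: [[0.003, 0.993, 0.118], [0.002, 0.118, -0.993], [-1.0, 0.003, -0.002]]
ft_force: [-0.3, 0.5, -0.4]
finger_gap: 0.0004
```

```bash
python3 - <<'E'
from h import *
s=state();print(s['eef_pos'],s['ft_force'])
for n in('side',):
    p,d=grab_frame(n)
    if n=='side':p=cv2.resize(p[120:320,230:430],None,fx=3,fy=3)
    cv2.imwrite(f'pics/{n}17.png',p)
E
```

```text
[ 0.64846425 -0.11969946  0.24498906] [-0.27932063  0.50306952 -0.41885407]
```

View pics/side17.png

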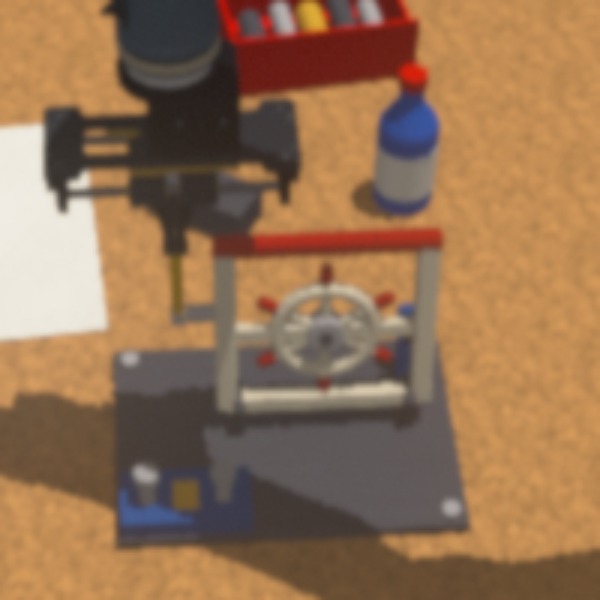

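servo_tool(
  moves=[
    {"dx": 0,"dy": 0,"dz": 0,"ax": 0,"ay": 0,"az": 0,"hand": 0},
    {"dx": 0,"dy": 0,"dz": 0,"ax": 0,"ay": 0,"az": 0,"hand": 0},
    {"dx": 0,"dy": 0,"dz": 0,"ax": 0,"ay": 0,"az": 0,"hand": 0},
    {"dx": 0,"dy": 0,"dz": 0,"ax": 0,"ay": 0,"az": 0,"hand": 0},
    {"dx": 0,"dy": 0,"dz": 0,"ax": 0,"ay": 0,"az": 0,"hand": 0},
    {"dx": 0,"dy": 0,"dz": 0,"ax": 0,"ay": 0,"az": 0,"hand": 0},
    {"dx": 0,"dy": 0,"dz": 0,"ax": 0,"ay": 0,"az": 0,"hand": 0},
    {"dx": 0,"dy": 0,"dz": 0,"ax": 0,"ay": 0,"az": 0,"hand": 0},
  ],
)

```text
clock: 20.2
eef_pos: [0.6484, -0.1206, 0.2451]
tcp_rot: [[0.003, 0.993, 0.117], [0.002, 0.117, -0.993], [-1.0, 0.003, -0.001]]
ft_force: [-1.1, -0.2, -0.1]
finger_gap: 0.0004
```

```bash
python3 - <<'E'
from h import *
s=state();print(s['eef_pos'],s['ft_force'])
for n in('side',):
    p,d=grab_frame(n)
    if n=='side':p=cv2.resize(p[120:320,230:430],None,fx=3,fy=3)
    cv2.imwrite(f'pics/{n}18.png',p)
E
```

```text
[ 0.64840005 -0.12064568  0.24510208] [-1.08748642 -0.16163288 -0.13492417]
```

View pics/side18.png

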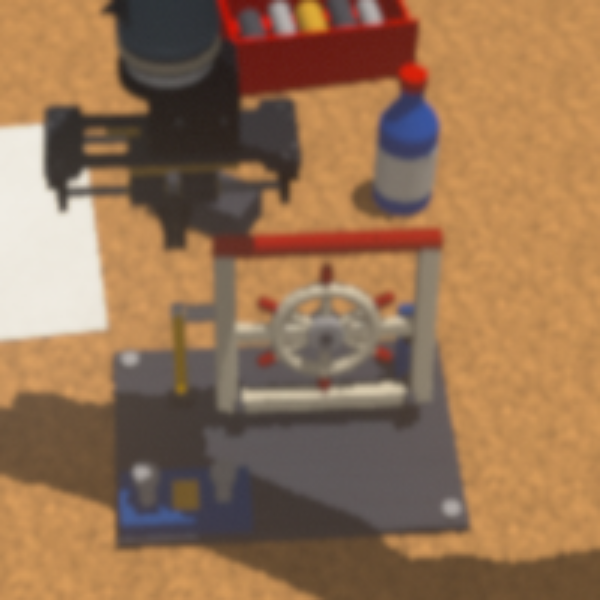

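The leg is falling freely toward +y. Next, rise and pre-position over the bar while checking it.

```bash
cat >> h.py <<'E'
A=np.radians(6.6);O=np.array([.5236,-.1294,0])
RB=np.array([[np.cos(A),-np.sin(A),0],[np.sin(A),np.cos(A),0],[0,0,1]])
def grip(phi,x=.04,back=0,depth=.008,O=O):
    R=Rdown(96.6,-phi)
    b=O+RB@np.array([x,.165*np.sin(phi),.035+.165*np.cos(phi)])
    return b+R[:,0]*(depth-back),R
E
python3 - <<'E'
from h import *
s=state();print(s['qpos'])
go(s['eef_pos']+[0,0,.08],R=s['tcp_rot'])
t,R=grip(-.2,back=.1);print(t);go(t,R=R)
E
```

```text
[-0.28343891  0.47526212  0.58544513  1.58890044 -0.28204706  1.16002812
  0.480784  ]
d [-1.067e-01  3.000e-04 -1.000e-04] a [0. 0. 0.] rows>= 1.6
[ 0.56920337 -0.17552216  0.28687711]
d [-0.0561 -0.1132  0.0603] a [-0.9951  0.1007  0.0978] rows>= 10.5
```

servo_tool(
  moves=[
    {"dx": -0.12,"dy": 0,"dz": 0,"ax": 0,"ay": 0,"az": 0,"hand": 0.5},
    {"dx": -0.12,"dy": 0,"dz": 0,"ax": 0,"ay": 0,"az": 0,"hand": 0.7},
    {"dx": -0.12,"dy": 0,"dz": 0,"ax": 0,"ay": 0,"az": 0,"hand": 0.7},
    {"dx": -0.07,"dy": -0.113,"dz": 0.06,"ax": -0.995,"ay": 0.1,"az": 0.098,"hand": 0.7},
    {"dx": -0.07,"dy": -0.113,"dz": 0.06,"ax": -0.995,"ay": 0.1,"az": 0.098,"hand": 0.7},
    {"dx": -0.07,"dy": -0.113,"dz": 0.06,"ax": -0.995,"ay": 0.1,"az": 0.098,"hand": 0.7},
    {"dx": -0.07,"dy": -0.113,"dz": 0.06,"ax": -0.995,"ay": 0.1,"az": 0.098,"hand": 0.7},
    {"dx": -0.07,"dy": -0.113,"dz": 0.06,"ax": -0.995,"ay": 0.1,"az": 0.098,"hand": 0.7},
    {"dx": -0.07,"dy": -0.113,"dz": 0.06,"ax": -0.995,"ay": 0.1,"az": 0.098,"hand": 0.7},
    {"dx": -0.07,"dy": -0.113,"dz": 0.06,"ax": -0.995,"ay": 0.1,"az": 0.098,"hand": 0.7},
    {"dx": -0.07,"dy": -0.113,"dz": 0.06,"ax": -0.995,"ay": 0.1,"az": 0.098,"hand": 0.7},
    {"dx": -0.07,"dy": -0.113,"dz": 0.06,"ax": -0.995,"ay": 0.1,"az": 0.098,"hand": 0.7},
    {"dx": -0.07,"dy": -0.113,"dz": 0.06,"ax": -0.995,"ay": 0.1,"az": 0.098,"hand": 0.7},
    {"dx": -0.07,"dy": -0.113,"dz": 0.06,"ax": -0.995,"ay": 0.1,"az": 0.098,"hand": 0.7},
    {"dx": -0.07,"dy": -0.113,"dz": 0.06,"ax": -0.995,"ay": 0.1,"az": 0.098,"hand": 0.7},
    {"dx": -0.07,"dy": -0.113,"dz": 0.06,"ax": -0.995,"ay": 0.1,"az": 0.098,"hand": 0.7},
    {"dx": -0.07,"dy": -0.113,"dz": 0.06,"ax": -0.995,"ay": 0.1,"az": 0.098,"hand": 0.7},
  ],
)

```text
clock: 21.95
eef_pos: [0.5692, -0.1752, 0.2971]
tcp_rot: [[-0.022, -0.111, 0.994], [0.197, 0.974, 0.114], [-0.98, 0.198, 0.0]]
ft_force: [-0.4, -0.7, 0.2]
finger_gap: 0.0605
```

```bash
python3 - <<'E'
from h import *
np.set_printoptions(precision=4,suppress=True)
s=state();print(s['clock'],s['eef_pos'],s['qpos'],s['finger_gap'])
c=camera_info('wrist');p,d=grab_frame('wrist');cv2.imwrite('pics/w19.png',p)
hsv=cv2.cvtColor(p,cv2.COLOR_BGR2HSV)
def red(p,d,c):
    hsv=cv2.cvtColor(p,cv2.COLOR_BGR2HSV);v,u=np.mgrid[:480,:640];P=deproj(c,np.c_[u.ravel(),v.ravel()],d.ravel()).reshape(480,640,3)
    B=(P-O)@RB
    m=((hsv[...,0]<8)|(hsv[...,0]>172))&(hsv[...,1]>150)&(B[...,2]>.19)&(B[...,2]<.23)&(abs(B[...,0])<.11)&(abs(B[...,1]+.03)<.04)&(d>0)
    q=B[m];print(len(q),q.min(0),q.max(0),'ridge y',np.median(q[q[:,2]>np.percentile(q[:,2],85)][:,1]))
red(p,d,c)
p,d=grab_frame('side');red(p,d,camera_info('side'));cv2.imwrite('pics/side19.png',cv2.resize(p[120:320,230:430],None,fx=3,fy=3))
t,R=grip(-.2);print(t);go(t,R=R)
E
```

```text
21.95 [ 0.5692 -0.1752  0.2971] [ 0.0857  0.3434  0.3126  1.609  -0.2886  1.3129  2.1601] 0.06046323412263492
8016 [-0.0943 -0.0439  0.1933] [ 0.0941 -0.0244  0.2073] ridge y -0.03387897053376542
365 [-0.0934 -0.0401  0.1943] [ 0.0918 -0.0178  0.213 ] ridge y -0.027487182927009517
[ 0.5669 -0.1558  0.1889]
d [ 0.1468 -0.0032 -0.0003] a [-0.0003  0.0006  0.0004] rows>= 2.2
```

View pics/w19.png

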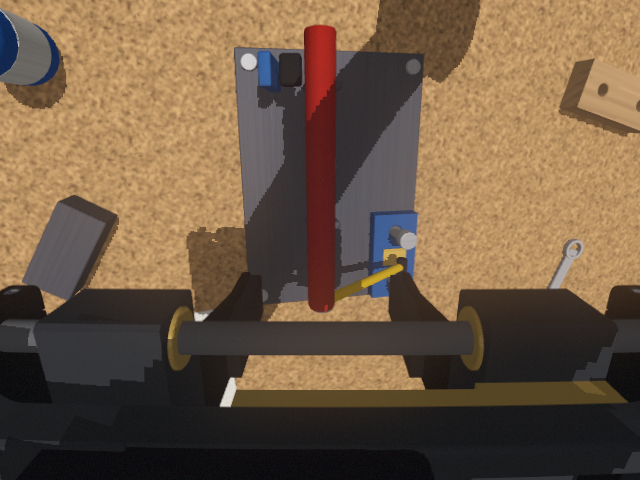

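View pics/side19.png

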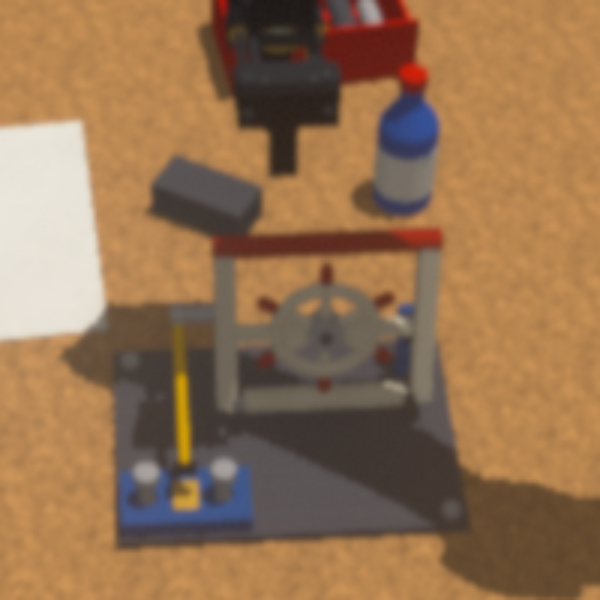

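The kickstand is fully down between the pins (side crop: foot at (185,475) over the pad), and the bar measures y −34, top 207 mm, as it should. Now descend along the frame and grip.

servo_tool(
  moves=[
    {"dx": 0.04,"dy": -0.004,"dz": 0,"ax": 0,"ay": 0,"az": 0,"hand": 0.7},
    {"dx": 0.08,"dy": -0.004,"dz": 0,"ax": 0,"ay": 0,"az": 0,"hand": 0.7},
    {"dx": 0.11,"dy": -0.004,"dz": 0,"ax": 0,"ay": 0,"az": 0,"hand": 0.7},
    {"dx": 0.135,"dy": -0.004,"dz": 0,"ax": 0,"ay": 0,"az": 0,"hand": 0.7},
    {"dx": 0.147,"dy": -0.004,"dz": 0,"ax": 0,"ay": 0,"az": 0,"hand": 0.7},
    {"dx": 0.147,"dy": -0.004,"dz": 0,"ax": 0,"ay": 0,"az": 0,"hand": 0.7},
    {"dx": 0.147,"dy": -0.004,"dz": 0,"ax": 0,"ay": 0,"az": 0,"hand": 0.7},
    {"dx": 0.147,"dy": -0.004,"dz": 0,"ax": 0,"ay": 0,"az": 0,"hand": 0.7},
  ],
)

```text
clock: 22.85
eef_pos: [0.5679, -0.1569, 0.1898]
tcp_rot: [[-0.02, -0.112, 0.993], [0.196, 0.974, 0.114], [-0.98, 0.197, 0.003]]
ft_force: [-0.1, -0.1, 0.1]
finger_gap: 0.061
```

```bash
python3 - <<'E'
from h import *
s=state();print(s['clock'],s['eef_pos'],s['finger_gap'],s['ft_force'])
p,d=grab_frame('side');cv2.imwrite('pics/side20.png',cv2.resize(p[120:320,230:430],None,fx=3,fy=3))
p,d=grab_frame('wrist');cv2.imwrite('pics/w20.png',p)
t,R=grip(-.2);print(t);go(t,R=R)
E
```

```text
22.85 [ 0.56793504 -0.15688986  0.18981959] 0.06102554932174293 [-0.13771681 -0.09302289  0.05144477]
[ 0.56691993 -0.15578689  0.18887045]
d [ 0.0013  0.0012 -0.0009] a [-0.0004  0.0017  0.0009] rows>= 0.0
```

View pics/w20.png

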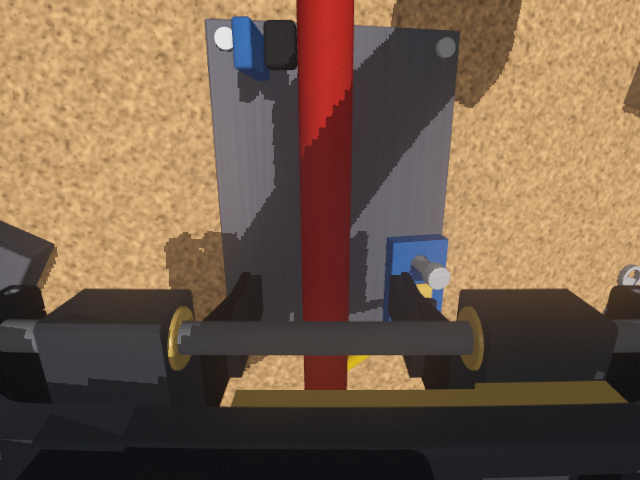

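View pics/side20.png

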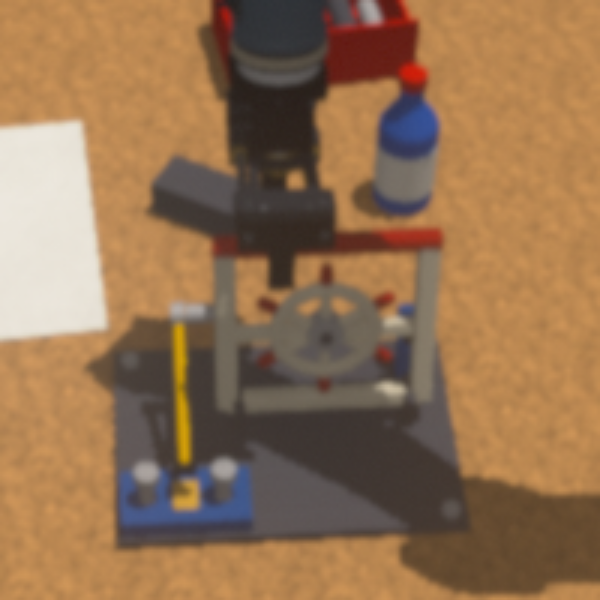

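The bar (u≈325) lies centred between the fingers. Closing.

servo_tool(
  moves=[
    {"dx": 0,"dy": 0,"dz": 0,"ax": 0,"ay": 0,"az": 0,"hand": 0},
    {"dx": 0,"dy": 0,"dz": 0,"ax": 0,"ay": 0,"az": 0,"hand": 0},
    {"dx": 0,"dy": 0,"dz": 0,"ax": 0,"ay": 0,"az": 0,"hand": 0},
    {"dx": 0,"dy": 0,"dz": 0,"ax": 0,"ay": 0,"az": 0,"hand": 0},
    {"dx": 0,"dy": 0,"dz": 0,"ax": 0,"ay": 0,"az": 0,"hand": 0},
    {"dx": 0,"dy": 0,"dz": 0,"ax": 0,"ay": 0,"az": 0,"hand": 0},
    {"dx": 0,"dy": 0,"dz": 0,"ax": 0,"ay": 0,"az": 0,"hand": 0},
    {"dx": 0,"dy": 0,"dz": 0,"ax": 0,"ay": 0,"az": 0,"hand": 0},
  ],
)

```text
clock: 23.75
eef_pos: [0.5677, -0.1568, 0.1896]
tcp_rot: [[-0.02, -0.112, 0.993], [0.196, 0.974, 0.114], [-0.98, 0.197, 0.002]]
ft_force: [-0.2, -0.3, -1.3]
finger_gap: 0.0191
```

```bash
python3 - <<'E'
from h import *
np.set_printoptions(precision=4,suppress=True)
s=state();print(s['clock'],s['eef_pos'],s['finger_gap'],s['ft_force'],s['torque'])
# gripped pose is rigid to frame: rotate about hinge (through O at z .035 along base x)
ax=RB[:,0];h=O+[0,0,.035]
r=RB.T@(s['eef_pos']-h);print('tool in base',r,'angle',np.arctan2(r[1],r[2]),'radius',np.hypot(r[1],r[2]))
for dphi in(.05,.1,.15,.2):
    Q=Ro.from_rotvec(-dphi*ax).as_matrix()
    go(h+Q@(s['eef_pos']-h),R=Q@s['tcp_rot'],st=s)
E
```

```text
23.75 [ 0.5677 -0.1568  0.1896] 0.019139912316326207 [-0.1743 -0.2753 -1.2963] [-0.2541 -0.0416  0.0036]
tool in base [ 0.0407 -0.0323  0.1546] angle -0.20601618461314267 radius 0.15791012575249805
d [ 0.0002  0.0105 -0.    ] a [-0.0001 -0.     -0.0318] rows>= 0.3
d [ 0.0009  0.021  -0.    ] a [-0.0002 -0.     -0.0637] rows>= 0.7
d [ 0.0021  0.0315 -0.    ] a [-0.0003 -0.     -0.0955] rows>= 1.0
d [ 0.0039  0.0419 -0.    ] a [-0.0003 -0.0001 -0.1273] rows>= 1.3
```

servo_tool(
  moves=[
    {"dx": 0,"dy": 0.004,"dz": 0,"ax": 0,"ay": 0,"az": -0.012,"hand": 0},
    {"dx": 0.0002,"dy": 0.0075,"dz": 0,"ax": 0,"ay": 0,"az": -0.023,"hand": 0},
    {"dx": 0.0003,"dy": 0.0115,"dz": 0,"ax": 0,"ay": 0,"az": -0.035,"hand": 0},
    {"dx": 0.0005,"dy": 0.0155,"dz": 0,"ax": 0,"ay": 0,"az": -0.047,"hand": 0},
    {"dx": 0.0008,"dy": 0.0195,"dz": 0,"ax": 0,"ay": 0,"az": -0.059,"hand": 0},
    {"dx": 0.001,"dy": 0.023,"dz": 0,"ax": 0,"ay": 0,"az": -0.07,"hand": 0},
    {"dx": 0.0015,"dy": 0.027,"dz": 0,"ax": 0,"ay": 0,"az": -0.082,"hand": 0},
    {"dx": 0.002,"dy": 0.031,"dz": 0,"ax": 0,"ay": 0,"az": -0.094,"hand": 0},
    {"dx": 0.0025,"dy": 0.0345,"dz": 0,"ax": 0,"ay": 0,"az": -0.105,"hand": 0},
    {"dx": 0.003,"dy": 0.0375,"dz": 0,"ax": 0,"ay": 0,"az": -0.114,"hand": 0},
    {"dx": 0.0035,"dy": 0.0395,"dz": 0,"ax": 0,"ay": 0,"az": -0.12,"hand": 0},
    {"dx": 0.0037,"dy": 0.041,"dz": 0,"ax": 0,"ay": 0,"az": -0.125,"hand": 0},
    {"dx": 0.0037,"dy": 0.041,"dz": 0,"ax": 0,"ay": 0,"az": -0.125,"hand": 0},
    {"dx": 0.0037,"dy": 0.041,"dz": 0,"ax": 0,"ay": 0,"az": -0.125,"hand": 0},
    {"dx": 0.0037,"dy": 0.041,"dz": 0,"ax": 0,"ay": 0,"az": -0.125,"hand": 0},
  ],
)

```text
clock: 25.25
eef_pos: [0.5642, -0.1264, 0.1927]
tcp_rot: [[0.002, -0.113, 0.994], [0.003, 0.994, 0.113], [-1.0, 0.003, 0.002]]
ft_force: [1.7, 0.7, -4.7]
finger_gap: 0.0189
```

```bash
cat > fin.py <<'E'
from h import *
import sys
np.set_printoptions(precision=4,suppress=True)
s=state();print(s['clock'],s['eef_pos'],s['finger_gap'],s['ft_force'],s['torque'],'tool tilt',(RB.T@s['tcp_rot'])[:,0])
h=O+[0,0,.035];r=RB.T@(s['eef_pos']-h);print('angle',np.arctan2(r[1],r[2]),'radius',np.hypot(r[1],r[2]))
p,d=grab_frame('side');cv2.imwrite(f'pics/side{sys.argv[1]}.png',cv2.resize(p[120:320,230:430],None,fx=3,fy=3))
for cam in('side','wrist'):
    c=camera_info(cam);p,d=grab_frame(cam)
    if cam=='wrist':cv2.imwrite(f'pics/w{sys.argv[1]}.png',p)
    hsv=cv2.cvtColor(p,cv2.COLOR_BGR2HSV);v,u=np.mgrid[:480,:640];P=deproj(c,np.c_[u.ravel(),v.ravel()],d.ravel()).reshape(480,640,3)
    B=(P-O)@RB
    m=((hsv[...,0]<8)|(hsv[...,0]>172))&(hsv[...,1]>130)&(B[...,2]>.185)&(B[...,2]<.23)&(abs(B[...,0])<.11)&(abs(B[...,1])<.06)&(d>0)
    q=B[m];print(cam,len(q),q.min(0),q.max(0),'ridge y',np.median(q[q[:,2]>np.percentile(q[:,2],85)][:,1]))
    # pin heads
    m=(B[...,2]>.06)&(B[...,2]<.072)&(abs(B[...,1]-.093)<.02)&(d>0)
    for x in(.093,.157):
        q=B[m&(abs(B[...,0]-x)<.016)]
        if len(q)>10:print(' pin',x,q.mean(0),len(q))
E
python3 fin.py 21
```

```text
25.25 [ 0.5642 -0.1264  0.1927] 0.018893046322784095 [ 1.7183  0.7056 -4.6997] [ 0.1973 -0.2519  0.0074] tool tilt [ 0.0023  0.0025 -1.    ]
angle -0.010601042953143092 radius 0.15772051775350382
side 246 [-0.0933 -0.0067  0.1974] [0.0891 0.0134 0.2153] ridge y 0.003256606709138685
 pin 0.093 [0.092  0.0973 0.0653] 57
 pin 0.157 [0.1561 0.097  0.0648] 56
wrist 17938 [-0.0788 -0.0117  0.1874] [0.0791 0.0136 0.2108] ridge y -0.0017619097547889608
 pin 0.093 [0.0884 0.092  0.065 ] 358
```

View pics/side21.png

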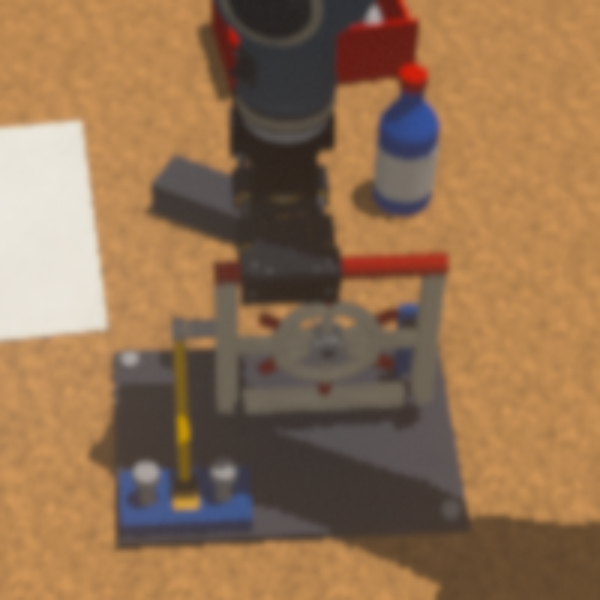

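View pics/w21.png

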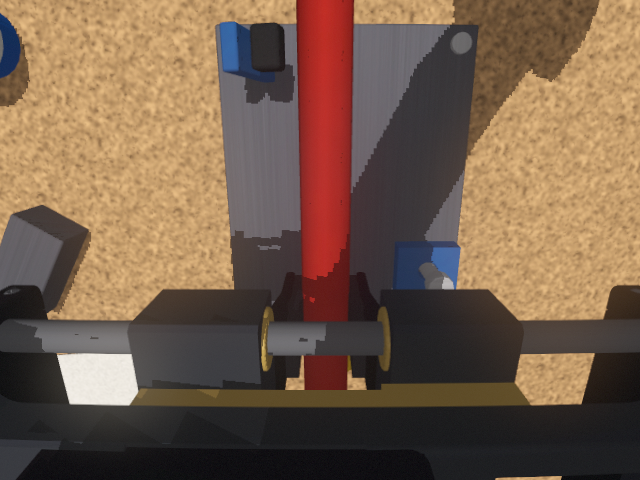

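Three independent estimates put the frame at −0.004 to −0.012 rad, well inside ±0.045. I'll hold briefly to confirm it's still, then hand in.

servo_tool(
  moves=[
    {"dx": 0,"dy": 0.001,"dz": 0,"ax": 0,"ay": 0,"az": 0,"hand": 0},
    {"dx": 0,"dy": 0.001,"dz": 0,"ax": 0,"ay": 0,"az": 0,"hand": 0},
    {"dx": 0,"dy": 0.001,"dz": 0,"ax": 0,"ay": 0,"az": 0,"hand": 0},
    {"dx": 0,"dy": 0.001,"dz": 0,"ax": 0,"ay": 0,"az": 0,"hand": 0},
    {"dx": 0,"dy": 0.001,"dz": 0,"ax": 0,"ay": 0,"az": 0,"hand": 0},
    {"dx": 0,"dy": 0.001,"dz": 0,"ax": 0,"ay": 0,"az": 0,"hand": 0},
    {"dx": 0,"dy": 0.001,"dz": 0,"ax": 0,"ay": 0,"az": 0,"hand": 0},
    {"dx": 0,"dy": 0.001,"dz": 0,"ax": 0,"ay": 0,"az": 0,"hand": 0},
  ],
)

```text
clock: 26.2
eef_pos: [0.5641, -0.1257, 0.1927]
tcp_rot: [[0.002, -0.114, 0.994], [0.003, 0.994, 0.114], [-1.0, 0.002, 0.002]]
ft_force: [1.3, -0.6, -5.3]
finger_gap: 0.0196
```

```bash
python3 fin.py 22; python3 -c "
from h import *
print(abs(state()['joint_vel']).max()); print(sign_off())"
```

```text
26.2 [ 0.5641 -0.1257  0.1927] 0.01957389913686172 [ 1.3293 -0.6185 -5.2527] [-0.0683 -0.2808 -0.0063] tool tilt [ 0.0023  0.0024 -1.    ]
angle -0.006021196725346484 radius 0.15773553264387247
side 250 [-0.0934 -0.0071  0.1962] [0.0911 0.0146 0.2129] ridge y 0.0036402479084118138
 pin 0.093 [0.0922 0.0976 0.0656] 59
 pin 0.157 [0.1558 0.0968 0.0653] 54
wrist 17945 [-0.0788 -0.011   0.1851] [0.0794 0.0149 0.2109] ridge y -0.0009977898278660906
 pin 0.093 [0.0883 0.0921 0.065 ] 357
0.0012521830085484233
the job is handed in; nothing more can be done
None
```

I finished the whole task and handed it in at about 26 s of the 72 s allowed; the hand-in gave no verdict, so I don't have a score.

- **Pins:** pin B went into hole1 and pin A into hole0, with no noticeable force. In the wrist picture taken after both were released, they stood about 1 mm from where I had measured the holes. Their head tops read 66–67 mm, and 67 mm is fully home.
- **Kickstand:** I pushed it over with shut fingers while the frame leaned on its rest. Pictures showed it all the way down between the pins.
- **Frame:** I gripped the red bar 40 mm from its middle (finger gap 19–20 mm) and brought the frame upright. At hand-in:
  - Arm position and wrist camera, referenced to the −0.2 stop, put the frame within about 0.005 rad of upright; the side camera gave about −0.01. The limit is ±0.045.
  - Fastest joint speed was 0.001 rad/s.
  - At that angle the foot is clear of the pad, since it only touches near +0.08 rad, and the frame is well off its rest.

**Disagreements:**
- The side camera reads about 4–6 mm high in y compared with the other cameras, throughout. This includes the pins, which it put at y 97 mm instead of 93. I relied on the wrist camera for the fits.
- In the last wrist picture only part of hole0's pin was visible, so its 5 mm reading there says little.
- I did not measure the bottle, steel block or wrench again. The arm never went near them, and the bottle and block looked undisturbed in the later pictures.

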